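# Pipe up the air manifold and stack the empty kit tray

### The job

Push every blue pipe from the kit tray down into an outlet of the air manifold, past the seal until it is fully home; pull only as many yellow dust caps as you need outlets for, so that in the end every outlet holds either a pipe or its own cap, and put the pulled caps into the red bin. When all the pipes are in, lower the empty kit tray gently onto the other grey tray so that its corner lugs drop into the sockets, and leave the other things on the bench where they are.

Things in the scene. Friction and masses are not known exactly. Their poses are not given: they have to be found in the camera images.
- manifold: the air manifold, fixed to the bench: an aluminium bar 250 long (its y), 45 wide (its x), its top 50 mm above the bench, with four upright push-fit outlets in a row along y at 60 mm pitch; brass inlet valve with red lever and a round gauge on its far (+x) side, none over 61 mm high. Origin: centre of the underside, on the bench; z up
- port1 (a point): centre of the mouth of outlet 1 (manifold y = -90 mm, 80 mm above the bench): nickel sleeve 34 mm across, blue collar, vertical bore 21.6 mm. A sprung 17 mm lip seal, 10 to 16 mm down, is spread by a pipe's taper (about 10 N to pass, then 2 to 3 N of drag; it then steadies the pipe). The bore ends 24 mm below the mouth, where a pipe bottoms
- port2 (a point): centre of the mouth of outlet 2 (manifold y = -30 mm, 80 mm above the bench): nickel sleeve 34 mm across, blue collar, vertical bore 21.6 mm. A sprung 17 mm lip seal, 10 to 16 mm down, is spread by a pipe's taper (about 10 N to pass, then 2 to 3 N of drag; it then steadies the pipe). The bore ends 24 mm below the mouth, where a pipe bottoms
- port3 (a point): centre of the mouth of outlet 3 (manifold y = 30 mm, 80 mm above the bench): nickel sleeve 34 mm across, blue collar, vertical bore 21.6 mm. A sprung 17 mm lip seal, 10 to 16 mm down, is spread by a pipe's taper (about 10 N to pass, then 2 to 3 N of drag; it then steadies the pipe). The bore ends 24 mm below the mouth, where a pipe bottoms
- port4 (a point): centre of the mouth of outlet 4 (manifold y = 90 mm, 80 mm above the bench): nickel sleeve 34 mm across, blue collar, vertical bore 21.6 mm. A sprung 17 mm lip seal, 10 to 16 mm down, is spread by a pipe's taper (about 10 N to pass, then 2 to 3 N of drag; it then steadies the pipe). The bore ends 24 mm below the mouth, where a pipe bottoms
- cap1: a yellow dust cap: round flange 32 mm across and 4 thick, which sits on an outlet's mouth, a loose 17 mm stem reaching 8 mm down the bore (it lifts straight out), and on top a ribbed stud 18 mm across, ending 36 mm above the flange's underside. Origin: centre of the flange's underside; z up along the stud. 20 g. Some outlets wear one at the start; None when absent
- cap2: a yellow dust cap: round flange 32 mm across and 4 thick, which sits on an outlet's mouth, a loose 17 mm stem reaching 8 mm down the bore (it lifts straight out), and on top a ribbed stud 18 mm across, ending 36 mm above the flange's underside. Origin: centre of the flange's underside; z up along the stud. 20 g. Some outlets wear one at the start; None when absent
- cap3: a yellow dust cap: round flange 32 mm across and 4 thick, which sits on an outlet's mouth, a loose 17 mm stem reaching 8 mm down the bore (it lifts straight out), and on top a ribbed stud 18 mm across, ending 36 mm above the flange's underside. Origin: centre of the flange's underside; z up along the stud. 20 g. Some outlets wear one at the start; None when absent
- cap4: a yellow dust cap: round flange 32 mm across and 4 thick, which sits on an outlet's mouth, a loose 17 mm stem reaching 8 mm down the bore (it lifts straight out), and on top a ribbed stud 18 mm across, ending 36 mm above the flange's underside. Origin: centre of the flange's underside; z up along the stud. 20 g. Some outlets wear one at the start; None when absent
- pipe1: a rigid blue alloy pipe stub, 20 mm outside, 110 long, 50 g; its lower end tapers to 16 mm over the last 3.5 mm, a white line 25 mm from that end marks full insertion. It stands upright, taper down, in a pocket of the kit tray. Origin: centre of the lower (tapered) end; z up along the pipe. None when absent
- pipe2: a rigid blue alloy pipe stub, 20 mm outside, 110 long, 50 g; its lower end tapers to 16 mm over the last 3.5 mm, a white line 25 mm from that end marks full insertion. It stands upright, taper down, in a pocket of the kit tray. Origin: centre of the lower (tapered) end; z up along the pipe. None when absent
- pipe3: a rigid blue alloy pipe stub, 20 mm outside, 110 long, 50 g; its lower end tapers to 16 mm over the last 3.5 mm, a white line 25 mm from that end marks full insertion. It stands upright, taper down, in a pocket of the kit tray. Origin: centre of the lower (tapered) end; z up along the pipe. None when absent
- pipe4: a rigid blue alloy pipe stub, 20 mm outside, 110 long, 50 g; its lower end tapers to 16 mm over the last 3.5 mm, a white line 25 mm from that end marks full insertion. It stands upright, taper down, in a pocket of the kit tray. Origin: centre of the lower (tapered) end; z up along the pipe. None when absent
- kit_tray: the kit tray: grey, 200 (x) by 150 (y), rim 70 mm above its feet, 0.35 to 0.65 kg; hollow corner posts with sockets on top, a round lug under each corner: 9 mm long, 14 across, round-ended, at x = +-86, y = +-61. A black insert (top at 36 mm) has 22 mm pockets at x = +-50, y = +-42, floor at 13 mm, where the pipes stand. Origin: centre, at the lugs' tips; z up
- kit_tray_bar (a point): middle of the top of the kit tray's black carrying bar, 70 mm above the tray's origin: the bar runs along the tray's x at rim height, 20 wide and 20 deep, open beneath down to the insert (14 mm gap); grip it across (tray y)
- base_tray: the lower tray: same model without insert, a few fittings in it below the rim, its own bar at rim height, 0.9 kg, loose. Its four corner posts (28 mm square, tops 70 mm up, centred at x = +-86, y = +-61) have open 17.5 mm square sockets for the upper tray's lugs. Seated, the kit tray's origin is 61 mm above this one; either way round fits. Origin: centre, at its lugs' tips; z up
- cap_bin: red open hopper bin for dust caps, 130 (x) by 100 (y), walls 3 mm, back and sides 60 high, front (-x) lip 27 high, inner floor at 3 mm, loose. Origin: centre of the underside
- spray: bystander: white spray bottle, 60 mm across, 170 tall. Origin at its underside, near its middle
- wrench: bystander: steel wrench, 190 long. Origin at its underside, near its middle
- tape: bystander: small roll of white thread tape, 60 across, 18 high. Origin at its underside, near its middle
- elbow: bystander: brass elbow fitting, 50 long, lying. Origin at its underside, under one end
- screwdriver: bystander: screwdriver, 170 long. Origin at its underside, near its middle

How it is judged:
On the way, in this order (a step that is already met when the one before it is completed fails the run):
1. every pipe is fully home in an outlet (((z of pipe1 in the frame of port1 below -0.021 m and horizontal distance between pipe1 and port1 below 0.004 m and angle between pipe1's own z axis and vertical below 0.08 rad) or (z of pipe1 in the frame of port2 below -0.021 m and horizontal distance between pipe1 and port2 below 0.004 m and angle between pipe1's own z axis and vertical below 0.08 rad) or (z of pipe1 in the frame of port3 below -0.021 m and horizontal distance between pipe1 and port3 below 0.004 m and angle between pipe1's own z axis and vertical below 0.08 rad) or (z of pipe1 in the frame of port4 below -0.021 m and horizontal distance between pipe1 and port4 below 0.004 m and angle between pipe1's own z axis and vertical below 0.08 rad)) and ((z of pipe2 in the frame of port1 below -0.021 m and horizontal distance between pipe2 and port1 below 0.004 m and angle between pipe2's own z axis and vertical below 0.08 rad) or (z of pipe2 in the frame of port2 below -0.021 m and horizontal distance between pipe2 and port2 below 0.004 m and angle between pipe2's own z axis and vertical below 0.08 rad) or (z of pipe2 in the frame of port3 below -0.021 m and horizontal distance between pipe2 and port3 below 0.004 m and angle between pipe2's own z axis and vertical below 0.08 rad) or (z of pipe2 in the frame of port4 below -0.021 m and horizontal distance between pipe2 and port4 below 0.004 m and angle between pipe2's own z axis and vertical below 0.08 rad)) and ((z of pipe3 in the frame of port1 below -0.021 m and horizontal distance between pipe3 and port1 below 0.004 m and angle between pipe3's own z axis and vertical below 0.08 rad) or (z of pipe3 in the frame of port2 below -0.021 m and horizontal distance between pipe3 and port2 below 0.004 m and angle between pipe3's own z axis and vertical below 0.08 rad) or (z of pipe3 in the frame of port3 below -0.021 m and horizontal distance between pipe3 and port3 below 0.004 m and angle between pipe3's own z axis and vertical below 0.08 rad) or (z of pipe3 in the frame of port4 below -0.021 m and horizontal distance between pipe3 and port4 below 0.004 m and angle between pipe3's own z axis and vertical below 0.08 rad)) and ((z of pipe4 in the frame of port1 below -0.021 m and horizontal distance between pipe4 and port1 below 0.004 m and angle between pipe4's own z axis and vertical below 0.08 rad) or (z of pipe4 in the frame of port2 below -0.021 m and horizontal distance between pipe4 and port2 below 0.004 m and angle between pipe4's own z axis and vertical below 0.08 rad) or (z of pipe4 in the frame of port3 below -0.021 m and horizontal distance between pipe4 and port3 below 0.004 m and angle between pipe4's own z axis and vertical below 0.08 rad) or (z of pipe4 in the frame of port4 below -0.021 m and horizontal distance between pipe4 and port4 below 0.004 m and angle between pipe4's own z axis and vertical below 0.08 rad))), for 0.2 s.
2. the kit tray is seated on the lower tray (z of kit_tray in the frame of base_tray between 0.057 and 0.0635 m and horizontal distance between kit_tray and base_tray below 0.005 m and angle between the x axis of kit_tray and the x axis of base_tray, either way round below 0.05 rad and angle between kit_tray's own z axis and vertical below 0.04 rad), for 0.2 s.
At the end, for the whole second after the job is handed in: Every pipe stands in an outlet within 3 mm of the bottom; every outlet holds a pipe or a seated cap; pulled caps lie in the red bin; the kit tray sits on the lower tray, lugs in sockets (origins within 5 mm sideways, height within 2.5 mm, square within 0.05 rad); all at rest (all of step 1 and all of step 2 and ((z of pipe1 in the frame of port1 below -0.021 m and horizontal distance between pipe1 and port1 below 0.004 m and angle between pipe1's own z axis and vertical below 0.08 rad) or (z of pipe2 in the frame of port1 below -0.021 m and horizontal distance between pipe2 and port1 below 0.004 m and angle between pipe2's own z axis and vertical below 0.08 rad) or (z of pipe3 in the frame of port1 below -0.021 m and horizontal distance between pipe3 and port1 below 0.004 m and angle between pipe3's own z axis and vertical below 0.08 rad) or (z of pipe4 in the frame of port1 below -0.021 m and horizontal distance between pipe4 and port1 below 0.004 m and angle between pipe4's own z axis and vertical below 0.08 rad) or (distance between cap1 and port1 below 0.006 m and angle between cap1's own z axis and vertical below 0.15 rad)) and ((z of pipe1 in the frame of port2 below -0.021 m and horizontal distance between pipe1 and port2 below 0.004 m and angle between pipe1's own z axis and vertical below 0.08 rad) or (z of pipe2 in the frame of port2 below -0.021 m and horizontal distance between pipe2 and port2 below 0.004 m and angle between pipe2's own z axis and vertical below 0.08 rad) or (z of pipe3 in the frame of port2 below -0.021 m and horizontal distance between pipe3 and port2 below 0.004 m and angle between pipe3's own z axis and vertical below 0.08 rad) or (z of pipe4 in the frame of port2 below -0.021 m and horizontal distance between pipe4 and port2 below 0.004 m and angle between pipe4's own z axis and vertical below 0.08 rad) or (distance between cap2 and port2 below 0.006 m and angle between cap2's own z axis and vertical below 0.15 rad)) and ((z of pipe1 in the frame of port3 below -0.021 m and horizontal distance between pipe1 and port3 below 0.004 m and angle between pipe1's own z axis and vertical below 0.08 rad) or (z of pipe2 in the frame of port3 below -0.021 m and horizontal distance between pipe2 and port3 below 0.004 m and angle between pipe2's own z axis and vertical below 0.08 rad) or (z of pipe3 in the frame of port3 below -0.021 m and horizontal distance between pipe3 and port3 below 0.004 m and angle between pipe3's own z axis and vertical below 0.08 rad) or (z of pipe4 in the frame of port3 below -0.021 m and horizontal distance between pipe4 and port3 below 0.004 m and angle between pipe4's own z axis and vertical below 0.08 rad) or (distance between cap3 and port3 below 0.006 m and angle between cap3's own z axis and vertical below 0.15 rad)) and ((z of pipe1 in the frame of port4 below -0.021 m and horizontal distance between pipe1 and port4 below 0.004 m and angle between pipe1's own z axis and vertical below 0.08 rad) or (z of pipe2 in the frame of port4 below -0.021 m and horizontal distance between pipe2 and port4 below 0.004 m and angle between pipe2's own z axis and vertical below 0.08 rad) or (z of pipe3 in the frame of port4 below -0.021 m and horizontal distance between pipe3 and port4 below 0.004 m and angle between pipe3's own z axis and vertical below 0.08 rad) or (z of pipe4 in the frame of port4 below -0.021 m and horizontal distance between pipe4 and port4 below 0.004 m and angle between pipe4's own z axis and vertical below 0.08 rad) or (distance between cap4 and port4 below 0.006 m and angle between cap4's own z axis and vertical below 0.15 rad)) and ((distance between cap1 and port1 below 0.006 m and angle between cap1's own z axis and vertical below 0.15 rad) or (x of cap1 in the frame of cap_bin between -0.065 and 0.065 m and y of cap1 in the frame of cap_bin between -0.05 and 0.05 m and height (world z) of cap1 below 0.07 m)) and ((distance between cap2 and port2 below 0.006 m and angle between cap2's own z axis and vertical below 0.15 rad) or (x of cap2 in the frame of cap_bin between -0.065 and 0.065 m and y of cap2 in the frame of cap_bin between -0.05 and 0.05 m and height (world z) of cap2 below 0.07 m)) and ((distance between cap3 and port3 below 0.006 m and angle between cap3's own z axis and vertical below 0.15 rad) or (x of cap3 in the frame of cap_bin between -0.065 and 0.065 m and y of cap3 in the frame of cap_bin between -0.05 and 0.05 m and height (world z) of cap3 below 0.07 m)) and ((distance between cap4 and port4 below 0.006 m and angle between cap4's own z axis and vertical below 0.15 rad) or (x of cap4 in the frame of cap_bin between -0.065 and 0.065 m and y of cap4 in the frame of cap_bin between -0.05 and 0.05 m and height (world z) of cap4 below 0.07 m)) and linear speed of each of kit_tray, base_tray, pipe1, pipe2, pipe3, pipe4, cap1, cap2, cap3, cap4 below 0.03 m/s); the robot touches nothing.
It fails at once if a bystander is shifted by more than 5 cm (distance of any of spray, wrench, tape, elbow, screwdriver from where it was at the start of the episode above 0.05 m).
It fails at once if the kit tray is dropped onto the lower tray (horizontal distance between kit_tray and base_tray below 0.04 m and z of kit_tray in the frame of base_tray between 0.065 and 0.12 m and linear speed of kit_tray above 0.5 m/s).
Of cap1, cap2, cap3, cap4 only 1 to 2 are there at a start; the rules pass over those that are not, and their reading is None.
Of pipe1, pipe2, pipe3, pipe4 only 3 to 4 are there at a start; the rules pass over those that are not, and their reading is None.
At some moment in a run one of base_tray, cap_bin may be knocked a few centimetres aside while the robot is not near it.
It also fails if it takes over 210 s, if anything falls off the work surface, if the arm or the gripper's body presses on something with over 40 N, if the wrist force passes 120 N, or if a joint passes its speed limit or range.

### The arm

A 6-joint arm with a two-finger parallel gripper is mounted at the origin on the work surface. World frame = base frame: x ahead of the robot, y to its left, z up, the work surface at z = 0. Lengths are in m, angles in rad, forces in N, time in s.
With the tool pointing down it reaches from about 0.225 to 0.875 m from the base axis. Payload 3.4 kg.
Tool frame: the origin (TCP) lies on the centre line of the jaws, within the pads' length; the fingertips stand 22 mm ahead of it and the grasp point (between the pads) lies 3 mm ahead of it; z points along the fingers, y is the line along which they close (so a half turn about z gives the same grasp; the last joint's range is limited). The gripper opens to 85 mm and grips with 20 to 120 N. Pads are 22 mm wide; open, the fingers measure 114 mm over their backs; the gripper's body (76 mm by 85 mm) begins 54 mm behind the grasp point. The pads swing forward as they close: fully open they stand 13 mm farther back than shut.
Start: joints at [-1.393, 0.276, 1.505, -0, 1.361, -0.121], TCP at [0.169, -0.55, 0.253] pointing down, gripper open.
Joint ranges: [-2.89, 2.89], [-0.75, 2.08], [0.22, 2.7], [-1.18, 4.32], [0.11, 2.71], [-2.7, 2.7]. Speed limits (rad/s): [2.57, 2.57, 3.14, 3.14, 3.14, 3.14].

### API

Orientations are given as a unit quaternion [w, x, y, z].
In Python, from rig import manip gives the robot as it stands.
- The arm moves only by the shell command python3 steer.py 'ROWS' [OPENING] [FORCE]. ROWS is a JSON list that holds a single list of rows (three levels of brackets), with 1 to 5 rows, each of 4 numbers: dx, dy, dz in m, then a turn about the tool's z in rad; each row shifts and turns the commanded pose from where the row before left it, along the tool's axes as they then stand; what a row does not reach is not made up. A row lasts 1/12 s, in which the tool goes at most 0.0417 m and 0.125 rad, less where a joint would pass 70% of its speed; a pose out of reach is approached as far as the arm can. OPENING is the finger opening in m, set as the command begins (- or left out keeps the last). The fingers move at their own pace and stop on an object; FORCE is the grip in N (left out, the last holds). Time passes only in rows, so rows that do not move let the fingers close. It prints the time, the measured TCP pose, the force, the opening and the grip force at its end. Input that does not fit is refused with a message, and nothing moves.
- manip.get_state(): the state, without advancing time (a new reading comes with each control period).
- manip.get_image(name): name is "scene" or "top"; returns a dict with "img" (420x560x3 uint8, red, green, blue), "camera_matrix" (3x3 intrinsics, pixels), "k1" (the pictures are not rectified: a ray, as slopes to the right and down, at radius r is drawn at 1 + k1 r^2 times it, then the intrinsics apply), "T" (4x4, takes a point from camera to world coordinates). Camera axes: x right, y down, z forward; pixel columns grow to the right and rows downward; lengths in m; the calibration is good to about 2 mm. A picture is of the moment at which its call begins. There is no depth.
- manip.sign_off(): hands the job in; it is judged then, once.
The state is a dict: "clock": time; "qpos": joint angles; "qd": joint speeds; "effort": joint torques, N m; "position": TCP position; "ee_rot": TCP orientation; "contact_force": force on the tool from outside, world axes, zero at the start; "moment": the same for the moment, N m; "width": finger opening in m; "gripper_force": force on a finger pad.
Only numpy, scipy, OpenCV 4.12 (cv2) and the standard library are available. Lean on these libraries where they do the work, as an engineer would, in place of code of your own. Each camera call takes 0.05 s, during which the arm holds its last target. There are 200 camera calls.

## Working session

There is one attempt and no reset: what is moved stays moved. The work goes in short steps, Python scripts to look and compute and a shell command to move; the robot and the scene stay as the last step left them, time stands still between calls to the robot, and variables do not carry over. Pictures are saved under pics/ and viewed, at most 14 in all, crops included, and the job is handed in when it is done.

```bash
ls; mkdir -p pics
python3 - <<'E'
from rig import manip
import cv2
for n in("scene","top"):
    d=manip.get_image(n); cv2.imwrite(f"pics/{n}0.png",d["img"][:,:,::-1]); print(n,d["camera_matrix"].tolist(),d["k1"],d["T"].round(4).tolist())
print(manip.get_state())
E
```

```text
pics
rig.py
steer.py
scene [[472.4888559265011, 0.0, 289.4555655088396], [0.0, 472.4888559265011, 202.43046789292814], [0.0, 0.0, 1.0]] 0.03174153458530373 [[0.5023, 0.6779, -0.5368, 1.1814], [0.8646, -0.4017, 0.3017, -0.339], [-0.0112, -0.6157, -0.7879, 0.9643], [0.0, 0.0, 0.0, 1.0]]
top [[390.53552739884486, 0.0, 280.24977692781886], [0.0, 390.53552739884486, 206.8072453660052], [0.0, 0.0, 1.0]] -0.07477496230372556 [[-0.0005, -0.9911, 0.1332, 0.4539], [-1.0, 0.0007, 0.0012, 0.007], [-0.0013, -0.1332, -0.9911, 0.8508], [0.0, 0.0, 0.0, 1.0]]
{'clock': 0.1, 'qpos': array([-1.39301135e+00,  2.76526968e-01,  1.50601620e+00,  4.29561795e-06,
        1.36071105e+00, -1.20996199e-01]), 'qd': array([ 0.00145461, -0.00205778, -0.00321315, -0.00068148, -0.00026154,
       -0.00127025]), 'effort': array([ 1.54514120e-03, -4.17699265e+01, -2.46404475e+01, -1.51126983e-04,
        5.79319560e-03,  4.61267589e-06]), 'position': array([ 0.16917385, -0.54908633,  0.25252507]), 'ee_rot': array([-8.30509252e-04,  9.88861689e-01,  1.48835040e-01, -2.14870837e-05]), 'contact_force': array([-0.19685241, -0.81229984, -0.43341024]), 'moment': array([0.00010912, 0.00165459, 0.05421158]), 'gripper_force': 0.0, 'width': 0.0849535429487155}
```
View pics/top0.png

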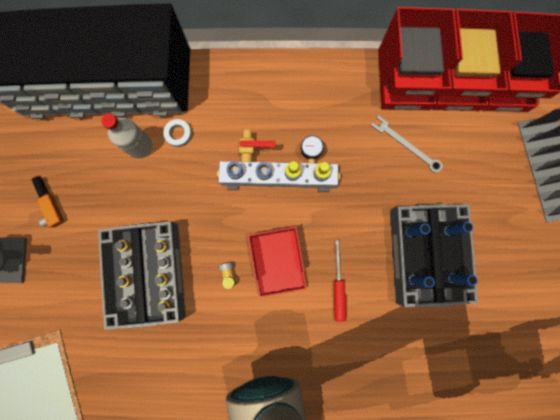

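View pics/scene0.png

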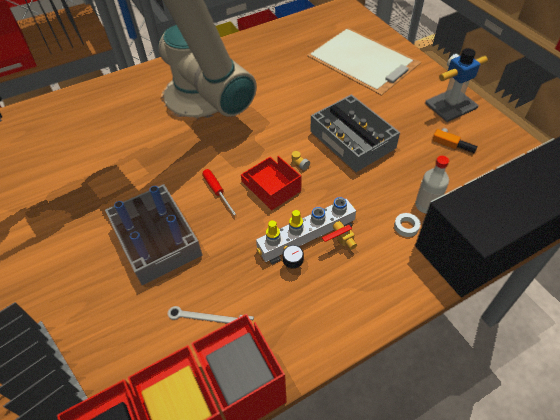

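Top view: kit tray at right (437,255) holds 4 pipes with tops near (420,229), (458,229), (421,281) and (463,280). The manifold is at (280,173), with caps on its −y outlets (293,170) and (323,171) and open outlets at (234,170) and (264,170). The base tray is at (140,275) and the bin at (277,260). Four pipes means both caps come off.

Create h.py:
```python
from rig import manip
import numpy as np, cv2
def grab(n):
    d=manip.get_image(n); d["n"]=n; return d
def ray(d,px):
    K=d["camera_matrix"]; p=np.asarray(px,float)
    m=np.array([(p[0]-K[0,2])/K[0,0],(p[1]-K[1,2])/K[1,1]]); u=m.copy()
    for _ in range(20): u=m/(1+d["k1"]*(u@u))
    return d["T"][:3,3], d["T"][:3,:3]@np.array([u[0],u[1],1])
def onz(d,px,z):
    o,v=ray(d,px); return (o+v*(z-o[2])/v[2])[:2]
def tri(d1,p1,d2,p2):
    A=np.zeros((3,3));b=np.zeros(3)
    for d,p in((d1,p1),(d2,p2)):
        o,v=ray(d,p); v=v/np.linalg.norm(v); M=np.eye(3)-np.outer(v,v); A+=M;b+=M@o
    return np.linalg.solve(A,b)
def proj(d,P):
    q=d["T"][:3,:3].T@(np.asarray(P)-d["T"][:3,3]); u=q[:2]/q[2]; u=u*(1+d["k1"]*(u@u))
    return u*d["camera_matrix"][0,0]+d["camera_matrix"][:2,2]
def blobs(d,lo,hi,roi=None,amin=15):
    """centroids of HSV-mask blobs; roi x0,y0,x1,y1"""
    m=cv2.inRange(cv2.cvtColor(d["img"],cv2.COLOR_RGB2HSV),lo,hi)
    if roi: k=np.zeros_like(m); k[roi[1]:roi[3],roi[0]:roi[2]]=255; m&=k
    n,l,s,c=cv2.connectedComponentsWithStats(m)
    return [(s[i].tolist(),c[i].round(1).tolist()) for i in range(1,n) if s[i,4]>=amin]
def crop(d,roi,k):
    x0,y0,x1,y1=roi; return cv2.resize(d["img"][y0:y1,x0:x1,::-1],None,fx=k,fy=k,interpolation=cv2.INTER_CUBIC)
```

Run:
```python
from h import *
t=grab("top");s=grab("scene")
a=crop(t,(212,140,346,195),5.9);b=crop(t,(385,195,485,310),3);c=crop(s,(245,180,365,270),3.5)
H=max(b.shape[0],c.shape[0]);im=np.zeros((a.shape[0]+H-70,800,3),np.uint8)
im=np.zeros((600,800,3),np.uint8);a=a[:255,:790]
im[:a.shape[0],:a.shape[1]]=a;b=b[:345];im[255:255+len(b),:b.shape[1]]=b;c=c[:345,:490];im[255:255+len(c),310:310+c.shape[1]]=c
cv2.imwrite("pics/c1.png",im)
for d in(t,s):
    print(d["n"],"yel",blobs(d,(22,120,100),(34,255,255)));
    print("blue",blobs(d,(100,90,30),(125,255,255)))
    print("red",blobs(d,(0,200,60),(6,255,255),amin=200),blobs(d,(174,200,60),(180,255,255),amin=200))
```

```text
top yel [([483, 34, 10, 37, 165], [488.0, 53.2]), ([470, 44, 11, 23, 53], [477.5, 54.5]), ([469, 56, 7, 14, 44], [471.7, 61.9]), ([240, 148, 11, 3, 32], [245.2, 149.0]), ([286, 161, 15, 17, 190], [292.9, 169.2]), ([315, 162, 15, 17, 194], [322.5, 169.9]), ([118, 246, 10, 5, 26], [123.1, 248.4]), ([157, 246, 10, 6, 26], [162.1, 249.0]), ([222, 270, 13, 19, 141], [227.8, 280.7]), ([160, 279, 7, 6, 17], [163.8, 282.2]), ([121, 282, 8, 5, 22], [125.2, 284.2])]
blue [([446, 221, 26, 14, 221], [457.6, 228.6]), ([405, 223, 26, 14, 228], [417.8, 229.9]), ([447, 273, 28, 13, 231], [460.9, 278.9]), ([408, 275, 28, 14, 227], [422.3, 281.0])]
red [([379, 8, 181, 103, 9643], [466.8, 60.9]), ([334, 280, 12, 42, 314], [339.6, 300.6])] []
scene yel [([216, 22, 23, 15, 196], [225.4, 28.7]), ([429, 35, 6, 5, 15], [431.8, 36.5]), ([443, 69, 13, 6, 24], [449.0, 71.5]), ([292, 151, 11, 10, 50], [296.6, 154.8]), ([289, 210, 14, 17, 174], [295.6, 218.8]), ([266, 220, 14, 18, 184], [272.2, 229.4]), ([336, 222, 6, 6, 17], [338.7, 224.1]), ([343, 233, 10, 6, 22], [347.8, 235.2]), ([349, 239, 6, 6, 16], [351.4, 241.6]), ([144, 367, 65, 53, 2316], [176.3, 398.2])]
blue [([118, 0, 19, 39, 283], [127.4, 18.7]), ([275, 0, 39, 18, 391], [291.8, 7.5]), ([449, 56, 31, 27, 478], [464.0, 69.1]), ([150, 186, 15, 27, 171], [157.3, 199.5]), ([334, 198, 13, 11, 41], [339.4, 204.2]), ([114, 201, 13, 17, 78], [120.6, 208.8]), ([312, 209, 13, 10, 37], [318.1, 214.9]), ([166, 215, 10, 13, 56], [171.1, 221.0]), ([130, 231, 10, 9, 30], [135.2, 236.1])]
red [([0, 0, 36, 72, 1229], [12.5, 41.3]), ([238, 10, 39, 21, 347], [254.9, 19.4]), ([241, 156, 60, 54, 1823], [272.3, 181.2]), ([203, 169, 20, 27, 236], [211.9, 181.1]), ([192, 315, 90, 94, 1642], [229.9, 348.8]), ([58, 346, 164, 74, 3171], [139.9, 389.4]), ([224, 375, 62, 45, 1187], [259.0, 401.9])] []
```

View pics/c1.png

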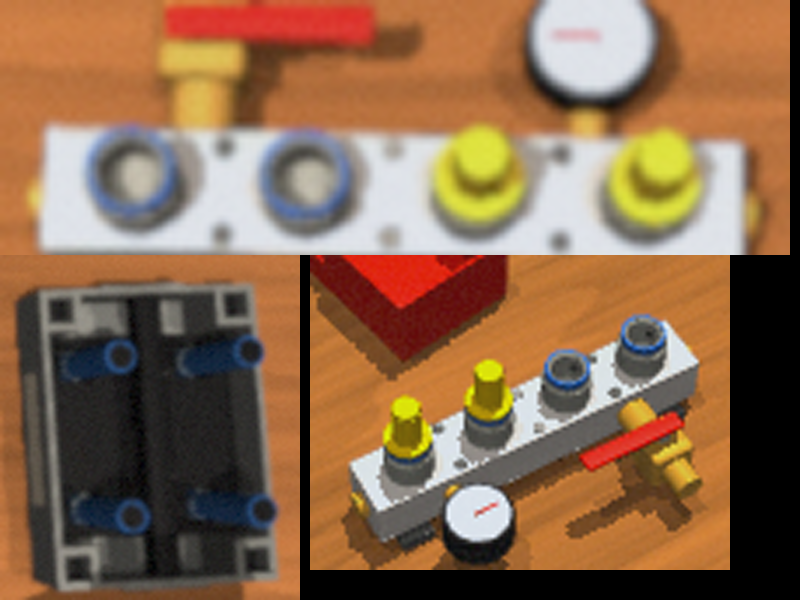

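The crop shows the outlet collars, cap studs, pipe tops and tray corner sockets clearly. I'll turn these pixels into positions and check them against the known geometry.

Run:
```python
from h import *
t=grab("top");s=grab("scene")
c=-.4
f=lambda p:(p[0]+c,p[1]+c)
P=[(t,(234.4,169.3),.08),(t,(264,169.2),.08),(t,(293.5,165.6),.116),(t,(324.5,166.6),.116),(t,(293.4,171),.084),(t,(323,171.7),.084)]
for d,p,z in P: print("port",onz(d,f(p),z).round(4))
for p,q in(((234.4,169.3),(340.1,202.9)),((264,169.2),(318.4,212.9)),((293.5,165.6),(296.1,212.9)),((324.5,166.6),(272.7,223.1))): print("tri",tri(t,f(p),s,f(q)).round(4))
for p in((425,229),(467.7,227),(429.3,282.3),(472.3,280.3)): print("pipe",onz(t,f(p),.123).round(4))
k=[onz(t,f(p),.07) for p in((405.7,213.7),(463.3,211.7),(411.7,298.7),(471,296.3))]; print("posts",np.round(k,4).tolist(),np.mean(k,0))
# blue pipe-top rings
m=cv2.inRange(cv2.cvtColor(t["img"],cv2.COLOR_RGB2HSV),(0,0,0),(180,255,255))
R=blobs(t,(0,150,60),(8,255,255),(240,215,312,305),50);print(R)
mr=cv2.inRange(cv2.cvtColor(t["img"],cv2.COLOR_RGB2HSV),(0,150,60),(8,255,255)); mr[:215]=0;mr[:,:240]=0;mr[305:]=0;mr[:,312:]=0
r=cv2.minAreaRect(cv2.findNonZero(mr));print(r, [onz(t,p,.045).round(3) for p in cv2.boxPoints(r)])
for n,roi in(("kit",(385,195,485,315)),("base",(92,215,190,335))):
    hsv=cv2.cvtColor(t["img"],cv2.COLOR_RGB2HSV); m=cv2.inRange(hsv,(0,0,70),(180,70,200)); k=np.zeros_like(m);k[roi[1]:roi[3],roi[0]:roi[2]]=255;m&=k
    r=cv2.minAreaRect(cv2.findNonZero(m));print(n,r,[onz(t,p,.07).round(4).tolist() for p in cv2.boxPoints(r)])
b=crop(t,(92,215,192,335),5); k=crop(t,(236,215,316,305),3); im=np.zeros((600,800,3),np.uint8); im[:,:500]=b; im[:270,520:760]=k
cv2.imwrite("pics/c2.png",im)
```

```text
port [0.6349 0.1014]
port [0.635  0.0415]
port [ 0.6336 -0.0169]
port [ 0.6316 -0.0767]
port [ 0.6303 -0.0177]
port [ 0.6288 -0.0772]
tri [0.6365 0.1031 0.0752]
tri [0.6362 0.0425 0.0765]
tri [ 0.6341 -0.0165  0.1145]
tri [ 0.6322 -0.0759  0.1152]
pipe [ 0.5101 -0.2642]
pipe [ 0.5135 -0.3476]
pipe [ 0.4108 -0.2681]
pipe [ 0.4134 -0.3509]
posts [[0.5454, -0.2456], [0.5493, -0.366], [0.3759, -0.2514], [0.3788, -0.3727]] [ 0.46233578 -0.30891081]
[([247, 226, 60, 71, 3248], [277.1, 261.2])]
((277.1221923828125, 261.34112548828125), (64.79037475585938, 50.95070266723633), 80.07376098632812) [array([0.506, 0.078]), array([ 0.524, -0.026]), array([ 0.394, -0.048]), array([0.376, 0.054])]
kit ((434.60357666015625, 254.96823120117188), (101.54366302490234, 82.14945220947266), 86.98721313476562) [[0.5595, -0.2166], [0.5683, -0.3887], [0.3635, -0.3879], [0.3577, -0.2206]]
base ((140.0641326904297, 274.96240234375), (102.90492248535156, 78.89156341552734), 86.18592071533203) [[0.5191, 0.3812], [0.5301, 0.2185], [0.3276, 0.1992], [0.3149, 0.3571]]
```

View pics/c2.png

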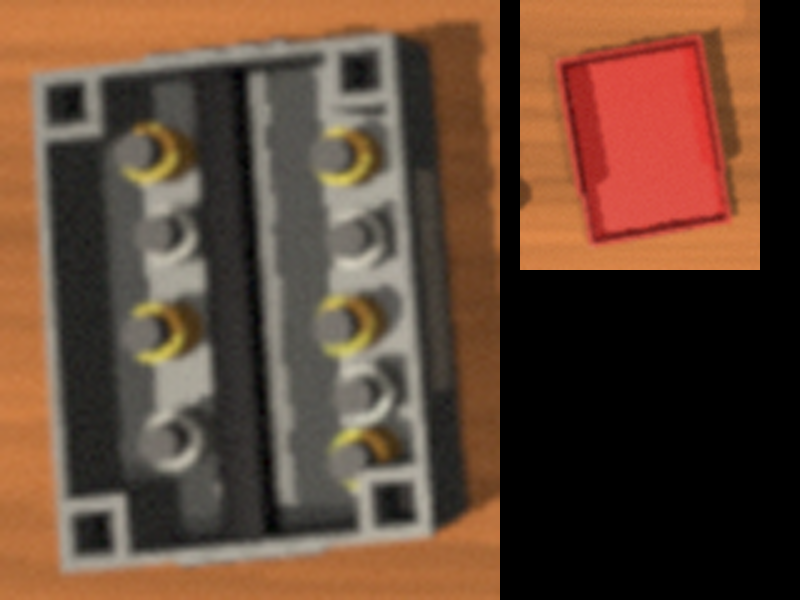

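Everything agrees with the known geometry: 60 mm port pitch, 100 × 84 pockets, and about 171 × 121 between posts. Next I'll square the tool and go above cap 1.

```bash
python3 steer.py '[[[0,0,0,0.1],[0,0,0,0.1],[0,0,0,0.0988],[0,0,0,0]]]' 0.05 40; for i in 1 2 3; do python3 steer.py '[[[0.0257,-0.0262,0,0],[0.0257,-0.0262,0,0],[0.0257,-0.0262,0,0],[0.0257,-0.0262,0,0],[0.0257,-0.0262,0,0]]]'; done;  python3 steer.py '[[[0.0257,-0.0262,0,0],[0.0257,-0.0262,0,0],[0.0257,-0.0262,0,0],[0,0,0,0],[0,0,0,0]]]'
```

```text
clock: 0.63
position: [0.1692, -0.5495, 0.2532]
ee_rot: [-0.0, 1.0, -0.001, -0.0]
contact_force: [-0.0, 0.0, -0.8]
width: 0.0496
gripper_force: 0.0
clock: 1.05
position: [0.2986, -0.4173, 0.2533]
ee_rot: [0.0, 1.0, 0.001, 0.0]
contact_force: [0.5, 0.7, -0.3]
width: 0.05
gripper_force: 0.0
clock: 1.47
position: [0.4273, -0.286, 0.2535]
ee_rot: [0.0, 1.0, 0.001, 0.0]
contact_force: [-0.3, -0.8, -0.0]
width: 0.0497
gripper_force: 0.0
clock: 1.88
position: [0.5558, -0.155, 0.2534]
ee_rot: [0.0, 1.0, 0.002, 0.0]
contact_force: [0.8, 0.2, -0.6]
width: 0.05
gripper_force: 0.0
clock: 2.3
position: [0.6327, -0.0764, 0.2525]
ee_rot: [0.0, 1.0, 0.003, -0.0]
contact_force: [-0.0, -1.4, 0.2]
width: 0.05
gripper_force: 0.0
```

```bash
python3 steer.py '[[[-0.0015,0,0.035,0],[0,0,0.035,0],[0,0,0.035,0],[0,0,0.0375,0],[0,0,0,0]]]'; python3 steer.py '[[[0,0,0,0],[0,0,0,0],[0,0,0,0],[0,0,0,0],[0,0,0,0]]]' 0 40;  python3 steer.py '[[[0,0,-0.02,0],[0,0,-0.035,0],[0,0,-0.035,0],[0,0,0,0]]]'
```

```text
clock: 2.72
position: [0.624, -0.078, 0.1037]
ee_rot: [-0.001, 1.0, 0.0, -0.008]
contact_force: [-2.0, 0.6, -1.0]
width: 0.05
gripper_force: 0.0
clock: 3.13
position: [0.632, -0.0787, 0.1135]
ee_rot: [0.001, 1.0, 0.0, 0.003]
contact_force: [-0.0, -0.3, 4.6]
width: 0.0165
gripper_force: 39.4
clock: 3.47
position: [0.6345, -0.0787, 0.2096]
ee_rot: [0.002, 1.0, 0.0, 0.008]
contact_force: [2.7, -0.5, 0.2]
width: 0.0167
gripper_force: 39.2
```

```bash
python3 steer.py '[[[-0.0285,-0.012,0,0],[-0.0285,-0.012,0,0],[-0.0285,-0.012,0,0],[-0.0285,-0.012,0,0],[-0.0285,-0.012,0,0]]]'; python3 steer.py '[[[-0.0285,-0.012,0,0],[0,0,0.035,0],[0,0,0.035,0],[0,0,0.035,0],[0,0,0,0]]]';  python3 steer.py '[[[0,0,0,0],[0,0,0,0],[0,0,0,0]]]' 0.035; python3 steer.py '[[[0,0,-0.035,0],[0,0,-0.035,0],[0,0,-0.035,0],[0.0285,0.002,0,0],[0.0285,0.002,0,0]]]' 0.05;python3 steer.py '[[[0.0285,0.002,0,0],[0.0285,0.002,0,0],[0.0285,0.002,0,0],[0.0285,0.002,0,0],[0,0,0,0]]]'; python3 steer.py '[[[0,0,0,0],[0,0,0,0]]]'
```

```text
clock: 3.88
position: [0.4866, -0.0174, 0.2015]
ee_rot: [0.0, 1.0, 0.0, 0.001]
contact_force: [-0.0, 0.3, -0.6]
width: 0.0165
gripper_force: 39.2
clock: 4.3
position: [0.4549, -0.0051, 0.0919]
ee_rot: [-0.001, 1.0, 0.0, -0.005]
contact_force: [-0.9, 0.2, -0.7]
width: 0.0164
gripper_force: 39.2
clock: 4.55
position: [0.4614, -0.0063, 0.0979]
ee_rot: [0.0, 1.0, -0.0, 0.002]
contact_force: [0.6, 0.7, -0.1]
width: 0.0347
gripper_force: 0.0
clock: 4.97
position: [0.5186, -0.0102, 0.2066]
ee_rot: [0.001, 1.0, -0.0, 0.005]
contact_force: [0.3, 0.5, -0.5]
width: 0.0499
gripper_force: 0.0
clock: 5.38
position: [0.6368, -0.0189, 0.2027]
ee_rot: [0.001, 1.0, -0.0, 0.005]
contact_force: [1.3, 0.1, 1.4]
width: 0.0498
gripper_force: 0.0
clock: 5.55
position: [0.63, -0.018, 0.2019]
ee_rot: [0.0, 1.0, 0.0, 0.0]
contact_force: [-0.3, -0.7, -0.1]
width: 0.0501
gripper_force: 0.0
```

```bash
python3 steer.py '[[[0.002,0,0.03,0],[0,0,0.03,0],[0,0,0.02,0],[0,0,0.01,0],[0,0,0,0]]]';python3 steer.py '[[[0,0,0,0],[0,0,0,0]]]';  python3 steer.py '[[[0,0,0,0],[0,0,0,0],[0,0,0,0],[0,0,0,0],[0,0,0,0]]]' 0 40;  python3 steer.py '[[[0,0,-0.02,0],[0,0,-0.035,0],[0,0,-0.035,0],[0,0,0,0]]]';  python3 steer.py '[[[-0.0285,-0.009,0,0],[-0.0285,-0.009,0,0],[-0.0285,-0.009,0,0],[-0.0285,-0.009,0,0],[-0.0285,-0.009,0,0]]]'; python3 steer.py '[[[-0.0285,-0.009,0,0],[0,0,0.035,0],[0,0,0.035,0],[0,0,0.035,0],[0,0,0,0]]]';  python3 steer.py '[[[0,0,0,0],[0,0,0,0],[0,0,0,0]]]' 0.035; python3 steer.py '[[[0,0,-0.035,0],[0,0,-0.035,0],[0,0,-0.035,0],[0,0,0,0],[0,0,0,0]]]' 0.05
```

```text
clock: 5.97
position: [0.6299, -0.0177, 0.1092]
ee_rot: [-0.0, 1.0, -0.0, -0.002]
contact_force: [0.5, 0.1, -1.3]
width: 0.0496
gripper_force: 0.0
clock: 6.13
position: [0.6333, -0.0181, 0.1128]
ee_rot: [0.0, 1.0, 0.0, 0.002]
contact_force: [0.2, -0.7, 0.1]
width: 0.0505
gripper_force: 0.0
clock: 6.55
position: [0.633, -0.0182, 0.1119]
ee_rot: [0.0, 1.0, 0.0, 0.001]
contact_force: [0.3, -0.2, 5.2]
width: 0.0167
gripper_force: 39.1
clock: 6.88
position: [0.6363, -0.0183, 0.2081]
ee_rot: [0.001, 1.0, 0.0, 0.007]
contact_force: [1.5, -1.1, 0.3]
width: 0.0167
gripper_force: 39.1
clock: 7.3
position: [0.4882, 0.0275, 0.2003]
ee_rot: [-0.0, 1.0, -0.0, -0.0]
contact_force: [1.0, -0.7, -0.2]
width: 0.0165
gripper_force: 39.1
clock: 7.72
position: [0.4562, 0.0365, 0.0909]
ee_rot: [-0.0, 1.0, 0.0, -0.006]
contact_force: [-1.0, -0.9, -0.4]
width: 0.0166
gripper_force: 39.2
clock: 7.97
position: [0.4633, 0.0359, 0.0977]
ee_rot: [0.0, 1.0, -0.0, 0.002]
contact_force: [-0.0, 0.0, -0.6]
width: 0.0351
gripper_force: 0.0
clock: 8.38
position: [0.4637, 0.0359, 0.2048]
ee_rot: [0.0, 1.0, 0.0, 0.005]
contact_force: [0.4, 0.7, -0.3]
width: 0.0496
gripper_force: 0.0
```

```bash
python3 steer.py '[[[0.0058,0.0375,0,0],[0.0058,0.0375,0,0],[0.0058,0.0375,0,0],[0.0058,0.0375,0,0],[0.0058,0.0375,0,0]]]'; python3 steer.py '[[[0.0058,0.0375,0,0],[0.0058,0.0375,0,0],[0.0058,0.0375,0,0],[0,0,0,0],[0,0,0,0]]]'
python3 - <<'E'
from h import *
t=grab("top");s=grab("scene")
im=np.zeros((560,800,3),np.uint8)
a=crop(t,(200,130,520,320),2.5); im[:475,:800]=a[:475,:800]
cv2.imwrite("pics/c3.png",im[:475])
E
```

```text
clock: 8.8
position: [0.4899, -0.1529, 0.2004]
ee_rot: [-0.0, 1.0, 0.0, -0.0]
contact_force: [-0.6, -0.2, 0.4]
width: 0.0502
gripper_force: 0.0
clock: 9.22
position: [0.5074, -0.2658, 0.1997]
ee_rot: [-0.0, 1.0, -0.002, -0.001]
contact_force: [-1.1, 0.6, 0.1]
width: 0.0501
gripper_force: 0.0
```

View pics/c3.png

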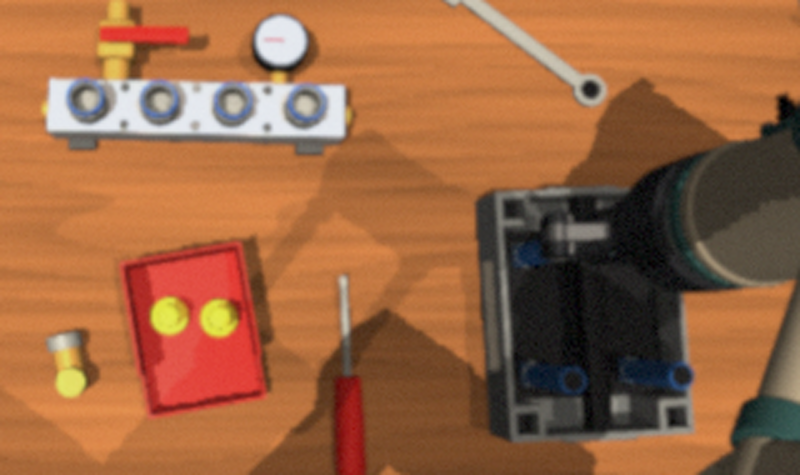

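Both caps lie in the bin and all four outlets are open. Grasp the first pipe, and refine the port positions from the blue collars.

```bash
python3 steer.py '[[[0.001,0,0.03,0],[0,0,0.03,0],[0,0,0.02,0],[0,0,0.015,0],[0,0,0,0]]]';python3 steer.py '[[[0,0,0,0],[0,0,0,0]]]';  python3 steer.py '[[[0,0,0,0],[0,0,0,0],[0,0,0,0],[0,0,0,0],[0,0,0,0]]]' 0 60;  python3 steer.py '[[[0,0,-0.02,0],[0,0,-0.035,0],[0,0,-0.035,0],[0,0,-0.025,0],[0,0,0,0]]]'
python3 - <<'E'
from h import *
t=grab("top");s=grab("scene")
R={}
for d,roi in((t,(222,158,340,186)),(s,(255,190,352,250))):
    m=cv2.inRange(cv2.cvtColor(d["img"],cv2.COLOR_RGB2HSV),(100,70,60),(130,255,255))
    k=np.zeros_like(m);k[roi[1]:roi[3],roi[0]:roi[2]]=255;m&=k
    m=cv2.morphologyEx(m,cv2.MORPH_CLOSE,np.ones((3,3)))
    cs=[c for c in cv2.findContours(m,0,2)[0] if cv2.contourArea(c)>15]
    R[d["n"]]=sorted([tuple(np.round(cv2.fitEllipse(cv2.convexHull(c))[0],2)) for c in cs if len(cv2.convexHull(c))>4])
    print(d["n"],R[d["n"]])
for p in R["top"]: print(onz(t,p,.08).round(4))
if len(R["scene"])==4:
    for p,q in zip(R["top"],R["scene"][::-1]): print(onz(s,q,.08).round(4),tri(t,p,s,q).round(4))
E
```

```text
clock: 9.73
position: [0.5063, -0.2606, 0.1026]
ee_rot: [-0.002, 1.0, 0.001, -0.003]
contact_force: [-0.4, 1.3, 0.3]
width: 0.0495
gripper_force: 0.0
clock: 9.9
position: [0.5094, -0.2634, 0.1069]
ee_rot: [0.0, 1.0, 0.001, 0.001]
contact_force: [0.4, 0.0, 0.3]
width: 0.0501
gripper_force: 0.0
clock: 10.32
position: [0.5094, -0.2644, 0.107]
ee_rot: [0.001, 1.0, -0.0, 0.001]
contact_force: [-0.7, 0.0, 6.6]
width: 0.0186
gripper_force: 58.6
clock: 10.73
position: [0.5114, -0.2658, 0.2267]
ee_rot: [0.003, 1.0, -0.0, 0.005]
contact_force: [0.4, -0.2, 0.3]
width: 0.0182
gripper_force: 58.9
top [(np.float64(263.73), np.float64(170.43))]
scene [(np.float64(272.54), np.float64(233.03)), (np.float64(295.78), np.float64(222.68)), (np.float64(318.06), np.float64(212.54)), (np.float64(339.72), np.float64(202.52))]
[0.6316 0.0412]
[0.6398 0.1019] [0.6413 0.0652 0.0999]
```

Run:
```python
from h import *
t=grab("top");s=grab("scene")
S=[(339.72,202.52),(318.06,212.54),(295.78,222.68),(272.54,233.03)]
hsv=cv2.cvtColor(t["img"],cv2.COLOR_RGB2HSV).astype(int)
for i,g in enumerate([(234.9,170.1),(264.4,170.5),(293.3,171.3),(322.5,172.1)]):
    x,y=int(g[0]),int(g[1]); w=t["img"][y-9:y+10,x-9:x+10].astype(int)
    b=w[:,:,2]-w[:,:,0]  # blueness
    yy,xx=np.where(b>15); el=cv2.fitEllipse(cv2.convexHull(np.c_[xx,yy].astype(np.int32)))
    c=(el[0][0]+x-9,el[0][1]+y-9)
    print(np.round(c,2),np.round(el[1],1),onz(t,c,.08).round(4),onz(s,S[i],.08).round(4),tri(t,c,s,S[i]).round(4))
```

```text
[233.53 168.65] [15.  16.5] [0.6354 0.1024] [0.6398 0.1019] [0.6368 0.1036 0.0753]
[263.03 169.32] [15.1 16. ] [0.6339 0.0427] [0.6388 0.042 ] [0.6354 0.0435 0.0748]
[292.69 169.79] [15.5 16.1] [ 0.6328 -0.0172] [ 0.6373 -0.0176] [ 0.6342 -0.0167  0.0755]
[322.45 170.31] [15.8 16. ] [ 0.6318 -0.0773] [ 0.6353 -0.0775] [ 0.6329 -0.0771  0.0766]
```

```bash
python3 steer.py '[[[0.0204,-0.0312,0,0],[0.0204,-0.0312,0,0],[0.0204,-0.0312,0,0],[0.0204,-0.0312,0,0],[0.0204,-0.0312,0,0]]]'; python3 steer.py '[[[0.0204,-0.0312,0,0],[0,0,0.02,0],[0,0,0.015,0],[0,0,0,0],[0,0,0,0]]]'; python3 steer.py '[[[0,0,0,0],[0,0,0,0]]]'
python3 - <<'E'
from h import *
t=grab("top");s=grab("scene")
im=np.zeros((600,800,3),np.uint8)
im[:560,:390]=crop(t,(292,140,357,233),6.03)[:560,:390]; im[:560,400:800]=crop(s,(235,145,315,257),5)[:560,:400]
cv2.imwrite("pics/c4.png",im[:560])
E
```

```text
clock: 11.35
position: [0.6104, -0.1063, 0.2184]
ee_rot: [-0.001, 1.0, -0.0, -0.002]
contact_force: [-0.5, -0.3, -1.0]
width: 0.0186
gripper_force: 58.9
clock: 11.77
position: [0.6297, -0.0763, 0.1831]
ee_rot: [-0.001, 1.0, 0.0, -0.003]
contact_force: [0.3, -0.2, 0.3]
width: 0.0184
gripper_force: 58.9
clock: 11.93
position: [0.6314, -0.0774, 0.1864]
ee_rot: [0.0, 1.0, -0.0, 0.001]
contact_force: [0.5, 0.2, -1.6]
width: 0.0184
gripper_force: 59.0
```

View pics/c4.png

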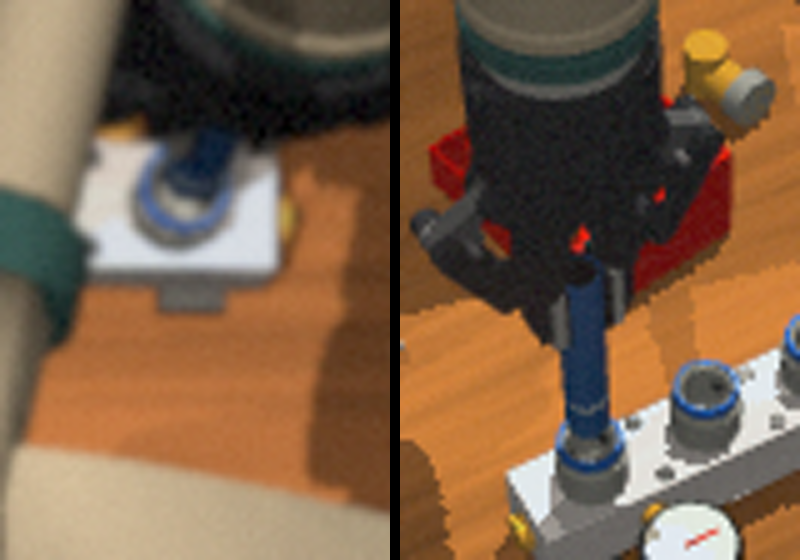

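The pipe hangs above outlet 1, collar at about (322,172) in the top view and (272.6,234) in the scene view. Its lower end looks a few mm off the collar, so I'll measure the pipe axis against the collar in both views.

```bash
cat >> h.py <<'E'
def bluemask(d,roi,dark):
    w=d["img"].astype(int); b=w[:,:,2]-w[:,:,0]; v=w.max(2)
    m=((b>12)&((v<118) if dark else ((v>=118)&(b>60)))).astype(np.uint8)
    k=np.zeros_like(m);k[roi[1]:roi[3],roi[0]:roi[2]]=1; return m&k
def rows(m):
    return [(y,int(np.where(m[y])[0].min()),int(np.where(m[y])[0].max()),int(m[y].sum())) for y in range(m.shape[0]) if m[y].any()]
E
python3 - <<'E'
from h import *
t=grab("top");s=grab("scene")
print("s pipe",rows(bluemask(s,(262,195,285,240),1)))
print("t pipe",rows(bluemask(t,(312,158,338,182),1)))
for nm,d,r in (("t",t,(310,160,336,184)),("s",s,(258,222,287,246))):
    x0,y0,x1,y1=r; w=d["img"][y0:y1,x0:x1].astype(int)
    print(nm,"B-R"); print("\n".join(" ".join("%3d"%v for v in q) for q in w[:,:,2]-w[:,:,0]))
E
```

```text
s pipe [(196, 271, 273, 3), (197, 274, 274, 1), (198, 274, 275, 2), (199, 274, 275, 2), (200, 274, 275, 2), (201, 273, 275, 3), (202, 268, 275, 8), (203, 268, 275, 8), (204, 269, 275, 7), (205, 269, 275, 7), (206, 269, 275, 7), (207, 269, 275, 7), (208, 269, 275, 7), (209, 269, 275, 7), (210, 269, 275, 7), (211, 269, 275, 7), (212, 269, 275, 7), (213, 269, 275, 7), (214, 268, 275, 8), (215, 267, 275, 9), (216, 268, 275, 8), (217, 268, 275, 8), (218, 268, 275, 8), (219, 268, 275, 8), (220, 268, 275, 8), (221, 268, 275, 8), (222, 268, 275, 8), (223, 268, 275, 8), (224, 268, 275, 8), (225, 268, 275, 8), (226, 268, 275, 8), (227, 268, 275, 8), (228, 269, 276, 8), (229, 269, 276, 8), (230, 269, 276, 8), (231, 269, 275, 7), (232, 271, 274, 4), (234, 279, 279, 1), (235, 266, 279, 6), (236, 267, 278, 6), (237, 267, 277, 9), (238, 268, 276, 9), (239, 271, 274, 4)]
t pipe [(160, 326, 327, 2), (161, 325, 329, 5), (162, 325, 330, 6), (163, 325, 331, 7), (164, 319, 330, 8), (165, 319, 330, 8), (166, 319, 329, 9), (167, 318, 328, 10), (168, 317, 329, 11), (169, 320, 329, 10), (170, 321, 329, 9), (
[... 4858 characters left out ...]
  -7
 10  10  11  10  10  10  10  -9  -5  -5  -7  -6  -8  -6  -4  -6  -4  -3  -5  -6  -2  -5  -6  -7  -9  -8  -8  -7  -6
 10   9  11  11   9   9   8 -10  -7  -6  -6  -9  -4  -4  -4  -4  -7  -6  -8  -4  -7  -2 -11  -9  -8  -8  -7  -5  -6
  6  11  10   9   9   9   9 -10  -8  -8  -5  -7  -9  -4  -7  -3  -4  -5  -5  -4  -6  -7  -9  -8  -7  -6  -5  -6  -4
 -9  12   8   8   9  11  11 -13 -11  -9  -3  -4  -8  -6  -6  -5  -5  -5  -5  -5  -3  -7  -7  -6  -6  -5  -6 -15 -12
 -5  -9  12  11   9  10  10  -8 -11  -8  -5  -4  -4  -5  -6  -5  -6  -7  -3  -3  -8  -5  -5  -5  -8 -13 -10  -6  -6
 -6  -7   9   8   9  13  14 -11 -11 -10  -7  -6  -5  -7  -5  -4  -5  -6  -6  -7  -6   1  -8 -15  -8  -9  -9 -22 -56
```

```bash
python3 steer.py '[[[-0.001,-0.001,0.006,0],[0,0,0.006,0],[0,0,0.004,0],[0,0,0,0],[0,0,0,0]]]'; python3 steer.py '[[[0,0,0.004,0],[0,0,0,0],[0,0,0,0]]]'
```

```text
clock: 12.55
position: [0.6302, -0.076, 0.1692]
ee_rot: [0.0, 1.0, 0.0, -0.0]
contact_force: [0.5, -0.7, -1.7]
width: 0.0189
gripper_force: 58.9
clock: 12.8
position: [0.6303, -0.0759, 0.1656]
ee_rot: [0.0, 1.0, 0.0, 0.0]
contact_force: [0.9, -0.8, -1.9]
width: 0.0188
gripper_force: 59.0
```

In the mouth with no side force; push through the seal.

```bash
python3 steer.py '[[[0,0,0.004,0],[0,0,0.004,0],[0,0,0,0]]]'; python3 steer.py '[[[0,0,0.004,0],[0,0,0.004,0],[0,0,0,0]]]'; python3 steer.py '[[[0,0,0.002,0],[0,0,0,0],[0,0,0,0]]]'
```

```text
clock: 13.05
position: [0.6303, -0.076, 0.1576]
ee_rot: [0.0, 1.0, 0.0, 0.0]
contact_force: [0.6, -0.2, 1.4]
width: 0.0187
gripper_force: 59.3
clock: 13.3
position: [0.6309, -0.076, 0.1505]
ee_rot: [0.0, 1.0, 0.0, 0.001]
contact_force: [1.0, -1.0, 1.8]
width: 0.0187
gripper_force: 59.4
clock: 13.55
position: [0.6312, -0.076, 0.1504]
ee_rot: [0.0, 1.0, 0.0, 0.002]
contact_force: [-1.3, -0.8, 11.3]
width: 0.0186
gripper_force: 60.2
```

```bash
python3 steer.py '[[[0,0,0,0],[0,0,0,0]]]' 0.05; python3 steer.py '[[[0,0,-0.035,0],[0,0,-0.035,0],[-0.0146,0.034,-0.01,0],[-0.0146,0.034,0,0],[-0.0146,0.034,0,0]]]'; python3 steer.py '[[[-0.0146,0.034,0,0],[-0.0146,0.034,0,0],[-0.0146,0.034,0,0],[-0.0146,0.034,0,0],[-0.0146,0.034,0,0]]]'; python3 steer.py '[[[0,0,0,0],[0,0,0,0],[0,0,0,0]]]'
python3 - <<'E'
from h import *
t=grab("top");s=grab("scene")
cv2.imwrite("pics/c5.png",np.hstack([crop(s,(240,130,360,260),3.3),crop(s,(95,170,215,300),3.3)]))
E
```

```text
clock: 13.72
position: [0.6296, -0.0752, 0.1476]
ee_rot: [-0.0, 1.0, -0.0, -0.001]
contact_force: [0.7, 0.1, -0.1]
width: 0.0423
gripper_force: 0.0
clock: 14.13
position: [0.5861, -0.1779, 0.2284]
ee_rot: [-0.0, 1.0, 0.001, 0.0]
contact_force: [0.9, 0.1, -0.9]
width: 0.0497
gripper_force: 0.0
clock: 14.55
position: [0.512, -0.3484, 0.2268]
ee_rot: [-0.001, 1.0, 0.0, -0.001]
contact_force: [0.6, -1.4, 0.8]
width: 0.0501
gripper_force: 0.0
clock: 14.8
position: [0.5131, -0.3469, 0.2269]
ee_rot: [-0.001, 1.0, -0.0, -0.001]
contact_force: [-0.3, 0.3, -0.3]
width: 0.0501
gripper_force: 0.0
```

View pics/c5.png

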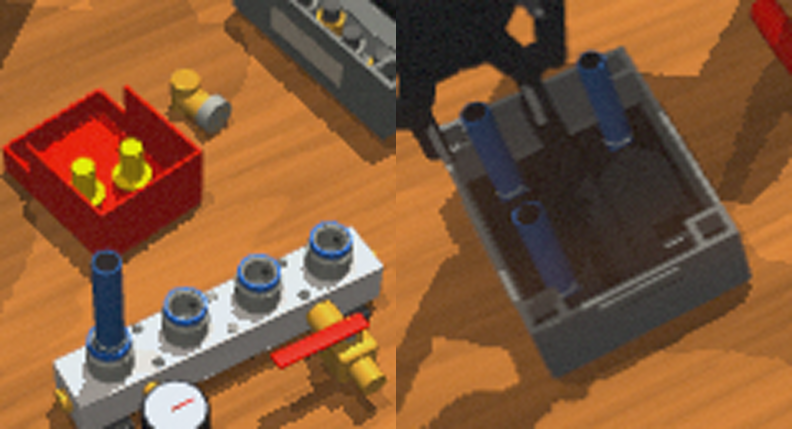

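Pipe A stands in outlet 1. Now pipe B goes to outlet 2.

```bash
python3 steer.py '[[[0,0.001,0.035,0],[0,0,0.035,0],[0,0,0.03,0],[0,0,0.02,0],[0,0,0,0]]]';python3 steer.py '[[[0,0,0,0],[0,0,0,0]]]';  python3 steer.py '[[[0,0,0,0],[0,0,0,0],[0,0,0,0],[0,0,0,0],[0,0,0,0]]]' 0 60;  python3 steer.py '[[[0,0,-0.02,0],[0,0,-0.035,0],[0,0,-0.035,0],[0,0,-0.03,0],[0,0,0,0]]]';python3 steer.py '[[[0,0,0,0],[0,0,0,0]]]'
```

```text
clock: 15.32
position: [0.5114, -0.3448, 0.103]
ee_rot: [-0.003, 1.0, 0.001, -0.004]
contact_force: [-1.4, -0.3, -1.3]
width: 0.0499
gripper_force: 0.0
clock: 15.48
position: [0.5147, -0.3486, 0.1093]
ee_rot: [0.001, 1.0, 0.001, 0.001]
contact_force: [-0.1, 0.2, -0.0]
width: 0.0501
gripper_force: 0.0
clock: 15.9
position: [0.5142, -0.3492, 0.1096]
ee_rot: [0.001, 1.0, -0.0, 0.001]
contact_force: [1.1, 0.9, 6.3]
width: 0.0185
gripper_force: 58.6
clock: 16.32
position: [0.5159, -0.3512, 0.2352]
ee_rot: [0.004, 1.0, -0.0, 0.005]
contact_force: [0.5, -0.7, 0.1]
width: 0.0184
gripper_force: 59.0
clock: 16.48
position: [0.5128, -0.3484, 0.2272]
ee_rot: [-0.0, 1.0, -0.0, -0.0]
contact_force: [-0.4, -0.4, -0.5]
width: 0.0186
gripper_force: 59.0
```

```bash
python3 steer.py '[[[0,-0.0369,0,0],[0,-0.0369,0,0],[0,-0.0369,0,0],[0,-0.0369,0,0],[0,-0.0369,0,0]]]'; python3 steer.py '[[[0,-0.0369,0,0],[0,-0.0369,0,0],[0,-0.0369,0,0],[0,-0.0369,0,0],[0.03,0,0,0]]]'; python3 steer.py '[[[0.03,0,0,0],[0.03,0,0,0],[0.03,0,0.015,0],[0,0,0.02,0],[0,0,0,0]]]'; python3 steer.py '[[[0,0,0,0],[0,0,0,0],[0,0,0,0]]]'
python3 - <<'E'
from h import *
t=grab("top");s=grab("scene")
a=crop(t,(262,140,327,205),6); b=crop(s,(262,165,327,245),6)
im=np.zeros((480,790,3),np.uint8); im[:390,:390]=a; im[:,400:790]=b
cv2.imwrite("pics/c6.png",im)
E
```

```text
clock: 16.9
position: [0.5118, -0.1623, 0.2255]
ee_rot: [-0.001, 1.0, -0.0, -0.002]
contact_force: [0.1, -0.0, 0.1]
width: 0.0187
gripper_force: 59.0
clock: 17.32
position: [0.5358, -0.0096, 0.2255]
ee_rot: [-0.003, 1.0, 0.002, -0.006]
contact_force: [-0.5, -0.6, -0.6]
width: 0.0188
gripper_force: 59.0
clock: 17.73
position: [0.6311, -0.0162, 0.1861]
ee_rot: [-0.001, 1.0, 0.0, -0.006]
contact_force: [-1.6, 0.2, -1.3]
width: 0.0186
gripper_force: 59.0
clock: 17.98
position: [0.6329, -0.0168, 0.1936]
ee_rot: [0.0, 1.0, -0.0, 0.0]
contact_force: [-0.3, -0.1, -0.9]
width: 0.0184
gripper_force: 59.1
```

View pics/c6.png

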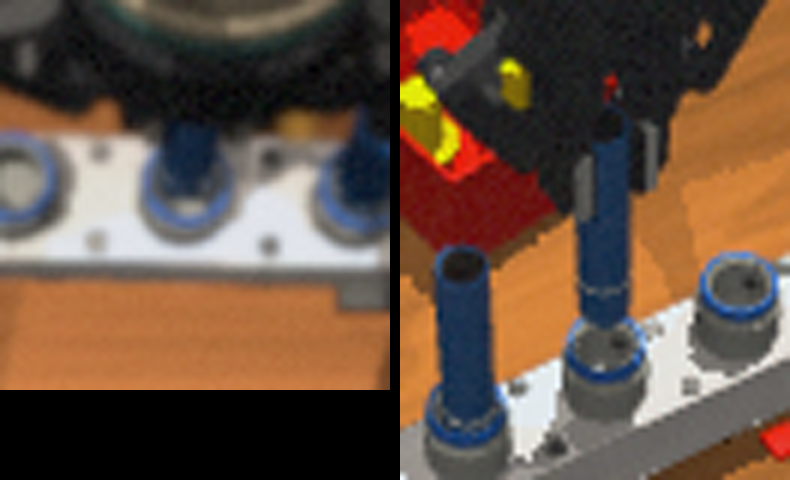

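```bash
python3 steer.py '[[[-0.001,-0.0006,0.006,0],[0,0,0.006,0],[0,0,0.004,0],[0,0,0,0],[0,0,0,0]]]'; python3 steer.py '[[[0,0,0.004,0],[0,0,0.004,0],[0,0,0,0],[0,0,0,0]]]'; python3 steer.py '[[[0,0,0.002,0],[0,0,0,0],[0,0,0,0]]]'
```

```text
clock: 18.5
position: [0.6321, -0.016, 0.1768]
ee_rot: [0.0, 1.0, 0.0, -0.0]
contact_force: [-1.1, 0.1, 1.5]
width: 0.0188
gripper_force: 59.3
clock: 18.83
position: [0.635, -0.0167, 0.1717]
ee_rot: [0.001, 1.0, 0.0, 0.004]
contact_force: [3.1, -1.2, 2.0]
width: 0.0188
gripper_force: 59.7
clock: 19.08
position: [0.6349, -0.0169, 0.1673]
ee_rot: [0.001, 1.0, -0.0, 0.003]
contact_force: [4.7, -2.2, 2.7]
width: 0.0189
gripper_force: 59.9
```

The side force pushes the tool toward +x (the scene view was right). Ease over that way and continue.

```bash
python3 steer.py '[[[0.003,0.001,0,0],[0,0,0,0],[0,0,0,0]]]'; python3 steer.py '[[[0,0,0.004,0],[0,0,0.004,0],[0,0,0,0],[0,0,0,0]]]'
```

```text
clock: 19.33
position: [0.6358, -0.0172, 0.1661]
ee_rot: [0.0, 1.0, -0.0, -0.0]
contact_force: [3.3, -1.0, 0.2]
width: 0.0184
gripper_force: 59.6
clock: 19.67
position: [0.6356, -0.0171, 0.1584]
ee_rot: [0.0, 1.0, 0.0, 0.0]
contact_force: [3.6, -1.6, 0.9]
width: 0.0184
gripper_force: 59.7
```

```bash
python3 steer.py '[[[0.001,0,0.003,0],[0,0,0.003,0],[0,0,0,0],[0,0,0,0]]]'; python3 steer.py '[[[0,0,0.003,0],[0,0,0,0],[0,0,0,0]]]'
```

```text
clock: 20.0
position: [0.636, -0.0171, 0.1527]
ee_rot: [0.0, 1.0, 0.0, -0.0]
contact_force: [2.1, -1.6, 3.2]
width: 0.0185
gripper_force: 60.0
clock: 20.25
position: [0.6364, -0.0171, 0.1525]
ee_rot: [0.0, 1.0, 0.0, 0.001]
contact_force: [-0.7, -0.8, 15.8]
width: 0.0187
gripper_force: 61.2
```

```bash
python3 steer.py '[[[0,0,0,0],[0,0,0,0]]]' 0.05; python3 steer.py '[[[0,0,-0.035,0],[0,0,-0.035,0],[0,0,-0.01,0],[-0.025,0.0279,0,0],[-0.025,0.0279,0,0]]]'; python3 steer.py '[[[-0.025,0.0279,0,0],[-0.025,0.0279,0,0],[-0.025,0.0279,0,0],[-0.025,0.0279,0,0],[-0.025,0.0279,0,0]]]'; python3 steer.py '[[[-0.025,0.0279,0,0],[-0.025,0.0279,0,0],[0,0,0,0],[0,0,0,0],[0,0,0,0]]]'
python3 - <<'E'
from h import *
s=grab("scene");t=grab("top")
cv2.imwrite("pics/c7.png",np.hstack([crop(s,(250,165,330,245),4.9),crop(s,(95,160,195,260),3.92)]))
E
```

```text
clock: 20.42
position: [0.6343, -0.0164, 0.149]
ee_rot: [-0.001, 1.0, -0.0, -0.002]
contact_force: [-1.0, 0.1, 0.2]
width: 0.0417
gripper_force: 0.0
clock: 20.83
position: [0.5858, -0.0719, 0.2293]
ee_rot: [-0.0, 1.0, 0.002, -0.001]
contact_force: [-0.2, -1.0, -0.5]
width: 0.0498
gripper_force: 0.0
clock: 21.25
position: [0.4587, -0.2122, 0.2284]
ee_rot: [-0.001, 1.0, 0.0, -0.002]
contact_force: [0.3, -0.3, -0.3]
width: 0.0498
gripper_force: 0.0
clock: 21.67
position: [0.4108, -0.2673, 0.2289]
ee_rot: [-0.001, 1.0, -0.001, -0.001]
contact_force: [0.6, -0.6, 1.2]
width: 0.0497
gripper_force: 0.0
```

View pics/c7.png

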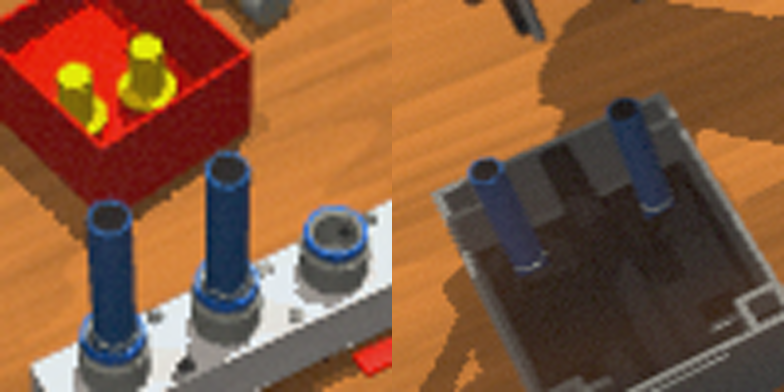

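Two pipes are upright at outlets 1 and 2. Take pipe C next.

```bash
python3 steer.py '[[[0,0.0005,0.035,0],[0,0,0.035,0],[0,0,0.03,0],[0,0,0.022,0],[0,0,0,0]]]';python3 steer.py '[[[0,0,0,0],[0,0,0,0]]]';  python3 steer.py '[[[0,0,0,0],[0,0,0,0],[0,0,0,0],[0,0,0,0],[0,0,0,0]]]' 0 60;  python3 steer.py '[[[0,0,-0.02,0],[0,0,-0.035,0],[0,0,-0.035,0],[0,0,-0.03,0],[0,0,0,0]]]';python3 steer.py '[[[0,-0.0388,0,0],[0,-0.0388,0,0],[0,-0.0388,0,0],[0,-0.0388,0,0],[0,-0.0388,0,0]]]';python3 steer.py '[[[0,-0.0388,0,0],[0,-0.0388,0,0],[0,-0.0388,0,0],[0.032,0,0,0],[0.032,0,0,0]]]'; python3 steer.py '[[[0.032,0,0,0],[0.032,0,0,0],[0.032,0,0,0],[0.032,0,0,0],[0.032,0,0,0]]]'; python3 steer.py '[[[0,0,0.02,0],[0,0,0.01,0],[0,0,0,0],[0,0,0,0],[0,0,0,0]]]'
```

```text
clock: 22.18
position: [0.4094, -0.265, 0.1035]
ee_rot: [-0.004, 1.0, 0.001, -0.004]
contact_force: [0.4, 0.4, 0.1]
width: 0.0501
gripper_force: 0.0
clock: 22.35
position: [0.4127, -0.2687, 0.1089]
ee_rot: [0.001, 1.0, 0.001, 0.001]
contact_force: [-0.4, -0.5, 0.5]
width: 0.05
gripper_force: 0.0
clock: 22.77
position: [0.4122, -0.269, 0.1092]
ee_rot: [0.001, 1.0, -0.0, 0.001]
contact_force: [0.7, 1.2, 6.7]
width: 0.0186
gripper_force: 58.5
clock: 23.18
position: [0.414, -0.2712, 0.2343]
ee_rot: [0.004, 1.0, -0.0, 0.005]
contact_force: [0.6, -0.0, 0.6]
width: 0.0186
gripper_force: 58.9
clock: 23.6
position: [0.4105, -0.0732, 0.2274]
ee_rot: [0.0, 1.0, -0.001, -0.0]
contact_force: [1.8, -0.2, -0.5]
width: 0.0186
gripper_force: 59.0
clock: 24.02
position: [0.474, 0.0446, 0.2277]
ee_rot: [-0.0, 1.0, 0.003, -0.0]
contact_force: [1.3, 0.8, -0.4]
width: 0.0186
gripper_force: 59.1
clock: 24.43
position: [0.6364, 0.0416, 0.2269]
ee_rot: [0.0, 1.0, -0.0, -0.001]
contact_force: [0.0, 0.6, -0.2]
width: 0.0185
gripper_force: 59.1
clock: 24.85
position: [0.6345, 0.0417, 0.1982]
ee_rot: [0.0, 1.0, -0.0, -0.0]
contact_force: [0.7, -0.0, -0.3]
width: 0.0183
gripper_force: 59.0
```

Run:
```python
from h import *
s=grab("scene"); m=bluemask(s,(300,170,332,222),1)
for r in rows(m)[::2]: print(r,end=" ")
w=s["img"][195:222,306:331].astype(int); print()
print("\n".join(str(195+i)+" "+" ".join("%4d"%v for v in q) for i,q in enumerate(w[:,:,2]-w[:,:,0])))
```

```text
(170, 321, 321, 1) (172, 322, 323, 2) (174, 322, 323, 2) (176, 319, 323, 5) (178, 318, 323, 6) (180, 319, 322, 4) (182, 319, 323, 5) (184, 318, 322, 5) (186, 318, 322, 5) (188, 318, 322, 5) (190, 314, 321, 7) (192, 314, 321, 8) (194, 314, 321, 8) (196, 314, 321, 8) (198, 314, 321, 8) (200, 300, 320, 7) (202, 300, 321, 9) (204, 314, 320, 7) (206, 300, 319, 5) (210, 313, 313, 1) (214, 312, 312, 1) (216, 313, 323, 10) (218, 300, 320, 6) (220, 300, 300, 1) 
195 -139 -140 -142 -143 -144 -144 -144  -93   44   43   50   50   51   58   49   37  -45 -125 -125 -136 -138 -135 -132 -130 -132
196 -143 -144 -143 -143 -146 -144 -143  -51   51   50   45   46   49   51   46   32  -44 -116 -115 -113 -131 -133 -135 -136 -141
197 -145 -146 -145 -145 -145 -144 -144  -50   42   44   52   42   56   53   46   28  -53 -112 -111 -112 -118 -138 -144 -143 -144
198 -150 -152 -148 -142 -147 -147 -154  -52   41   48   58   57   54   57   48   32  -54 -113 -117 -117 -120 -126 -144 -145 -137
199 -148 -144 -147 -152 -149 -150 -148  -75   28   43   47   50   49   53   39   21  -84 -117 -122 -122 -121 -140 -137 -138 -1
[... 2140 characters left out ...]
   40   90   69   37   -6  -13  -11   -9   -7   -9   -9
217    9    8    7    8    8   -4   -6   -7   13   64   77   70   75   81   71   67   27   -7   -7   -9   -8   -6   -9   -8  -10
218    8    7    7    9    9   -3   -3   -6   -7   -4   16   33   49   31   30   -2   -6   -9   -5  -13   -8   -8  -10  -11  -12
219    8    8   10   12  -11   -4   -1   -2   -6   -5   -4   -8   -5   -6   -6   -3   -8   -6   -5  -12   -9  -10   -9   -8   -8
220   11   12   12   11   -8   -3   -3   -4   -6   -2   -3   -5   -2   -4   -3   -5   -4   -3   -4  -13   -8   -8   -8  -11  -11
221   12   11   11   13  -10   -8   -5   -5   -4   -4   -5   -6   -4   -5   -4   -6   -4   -5   -5   -8   -9  -10  -10  -11  -10
```

```bash
python3 steer.py '[[[0.0038,-0.0012,0.01,0],[0,0,0.007,0],[0,0,0.005,0],[0,0,0,0],[0,0,0,0]]]'; python3 steer.py '[[[0,0,0.004,0],[0,0,0,0],[0,0,0,0]]]'; python3 steer.py '[[[0,0,0.003,0],[0,0,0,0],[0,0,0,0]]]'
```

```text
clock: 25.32
position: [0.6388, 0.0429, 0.1752]
ee_rot: [0.0, 1.0, -0.0, -0.001]
contact_force: [0.3, -0.1, -0.4]
width: 0.0186
gripper_force: 59.1
clock: 25.57
position: [0.6392, 0.0428, 0.1717]
ee_rot: [0.0, 1.0, 0.0, 0.0]
contact_force: [-0.4, -0.2, -0.5]
width: 0.0187
gripper_force: 59.0
clock: 25.82
position: [0.6392, 0.0428, 0.1687]
ee_rot: [0.0, 1.0, -0.0, 0.0]
contact_force: [0.2, -1.2, -1.7]
width: 0.0185
gripper_force: 59.0
```

```bash
python3 steer.py '[[[0,0,0.004,0],[0,0,0.004,0],[0,0,0,0],[0,0,0,0]]]'; python3 steer.py '[[[0,0,0.004,0],[0,0,0.004,0],[0,0,0,0],[0,0,0,0]]]'; python3 steer.py '[[[0,0,0.003,0],[0,0,0,0],[0,0,0,0]]]'
```

```text
clock: 26.15
position: [0.6392, 0.0428, 0.1604]
ee_rot: [0.0, 1.0, -0.0, -0.0]
contact_force: [1.4, -2.5, -1.0]
width: 0.0185
gripper_force: 58.9
clock: 26.48
position: [0.6394, 0.0428, 0.1526]
ee_rot: [0.0, 1.0, 0.0, 0.0]
contact_force: [0.2, -0.9, -0.2]
width: 0.0187
gripper_force: 59.0
clock: 26.73
position: [0.6399, 0.0429, 0.1526]
ee_rot: [0.0, 1.0, 0.0, 0.002]
contact_force: [-1.4, -1.5, 11.6]
width: 0.0188
gripper_force: 60.3
```

```bash
python3 steer.py '[[[0,0,0,0],[0,0,0,0]]]' 0.05; python3 steer.py '[[[0,0,-0.035,0],[0,0,-0.035,0],[0,0,-0.01,0],[-0.0206,0.0358,0,0],[-0.0206,0.0358,0,0]]]'; python3 steer.py '[[[-0.0206,0.0358,0,0],[-0.0206,0.0358,0,0],[-0.0206,0.0358,0,0],[-0.0206,0.0358,0,0],[-0.0206,0.0358,0,0]]]'; python3 steer.py '[[[-0.0206,0.0358,0,0],[-0.0206,0.0358,0,0],[-0.0206,0.0358,0,0],[-0.0206,0.0358,0,0],[0,0,0,0]]]';python3 steer.py '[[[0,0,0,0],[0,0,0,0],[0,0,0,0]]]'
python3 - <<'E'
from h import *
t=grab("top");s=grab("scene")
cv2.imwrite("pics/c8.png",np.hstack([crop(t,(385,195,485,310),3.9),crop(s,(95,160,195,275),3.9)]))
E
```

```text
clock: 26.9
position: [0.6388, 0.0433, 0.1499]
ee_rot: [-0.0, 1.0, -0.0, -0.0]
contact_force: [-0.3, -0.8, -0.4]
width: 0.0422
gripper_force: 0.0
clock: 27.32
position: [0.5985, -0.0277, 0.2301]
ee_rot: [-0.0, 1.0, 0.002, 0.001]
contact_force: [-0.2, -0.6, -0.6]
width: 0.0499
gripper_force: 0.0
clock: 27.73
position: [0.4934, -0.2085, 0.2291]
ee_rot: [-0.001, 1.0, 0.0, -0.0]
contact_force: [0.4, 0.0, 0.3]
width: 0.0499
gripper_force: 0.0
clock: 28.15
position: [0.4089, -0.357, 0.229]
ee_rot: [0.002, 1.0, -0.003, -0.001]
contact_force: [0.2, -1.0, -0.8]
width: 0.0496
gripper_force: 0.0
clock: 28.4
position: [0.413, -0.3496, 0.2294]
ee_rot: [-0.001, 1.0, 0.001, -0.0]
contact_force: [0.6, 0.7, -0.0]
width: 0.05
gripper_force: 0.0
```

View pics/c8.png

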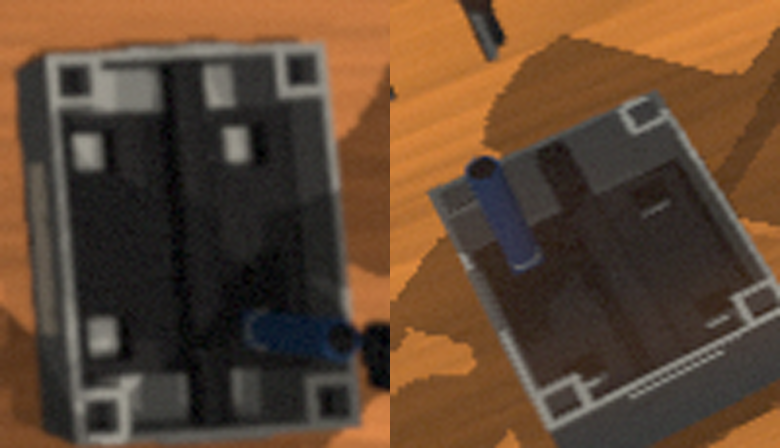

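```bash
python3 steer.py '[[[-0.001,0.0014,0.035,0],[0,0,0.035,0],[0,0,0.03,0],[0,0,0.022,0],[0,0,0,0]]]';python3 steer.py '[[[0,0,0,0],[0,0,0,0]]]';  python3 steer.py '[[[0,0,0,0],[0,0,0,0],[0,0,0,0],[0,0,0,0],[0,0,0,0]]]' 0 60;  python3 steer.py '[[[0,0,-0.02,0],[0,0,-0.035,0],[0,0,-0.035,0],[0,0,-0.03,0],[0,0,0,0]]]';python3 steer.py '[[[0,-0.0378,0,0],[0,-0.0378,0,0],[0,-0.0378,0,0],[0,-0.0378,0,0],[0,-0.0378,0,0]]]';python3 steer.py '[[[0,-0.0378,0,0],[0,-0.0378,0,0],[0,-0.0378,0,0],[0,-0.0378,0,0],[0,-0.0378,0,0]]]';python3 steer.py '[[[0,-0.0378,0,0],[0,-0.0378,0,0],[0.0322,0,0,0],[0.0322,0,0,0],[0.0322,0,0,0]]]'; python3 steer.py '[[[0.0322,0,0,0],[0.0322,0,0,0],[0.0322,0,0,0],[0.0322,0,0,0],[0,0,0,0]]]'; python3 steer.py '[[[0,0,0.02,0],[0,0,0.01,0],[0,0,0,0],[0,0,0,0],[0,0,0,0]]]'
python3 - <<'E'
from h import *
s=grab("scene")
w=s["img"][182:212,328:353].astype(int); print()
print("\n".join(str(182+i)+" "+" ".join("%4d"%v for v in q) for i,q in enumerate(w[:,:,2]-w[:,:,0])))
E
```

```text
clock: 28.92
position: [0.4098, -0.3484, 0.1035]
ee_rot: [-0.004, 1.0, 0.001, -0.003]
contact_force: [-0.5, 0.1, -0.3]
width: 0.0501
gripper_force: 0.0
clock: 29.08
position: [0.4128, -0.3525, 0.1092]
ee_rot: [0.001, 1.0, 0.001, 0.001]
contact_force: [-0.3, 0.4, -0.4]
width: 0.05
gripper_force: 0.0
clock: 29.5
position: [0.4123, -0.3529, 0.1093]
ee_rot: [0.001, 1.0, -0.0, 0.001]
contact_force: [0.5, 1.6, 6.9]
width: 0.0186
gripper_force: 58.6
clock: 29.92
position: [0.4139, -0.355, 0.2346]
ee_rot: [0.005, 1.0, -0.0, 0.004]
contact_force: [1.0, -0.4, 0.6]
width: 0.0184
gripper_force: 58.9
clock: 30.33
position: [0.4107, -0.1616, 0.2272]
ee_rot: [-0.0, 1.0, -0.001, -0.0]
contact_force: [0.3, 0.2, -0.3]
width: 0.0185
gripper_force: 58.9
clock: 30.75
position: [0.4107, 0.0274, 0.2274]
ee_rot: [0.0, 1.0, -0.0, -0.0]
contact_force: [1.4, -0.1, -1.1]
width: 0.0188
gripper_force: 58.9
clock: 31.17
position: [0.5085, 0.1028, 0.2275]
ee_rot: [0.0, 1.0, 0.002, -0.0]
contact_force: [-0.3, -0.4, -0.1]
width: 0.0183
gripper_force: 59.0
clock: 31.58
position: [0.6429, 0.1007, 0.2257]
ee_rot: [0.0, 
[... 3397 characters left out ...]
  116   76   67   21   -8  -11   -8   -7   -7   -7  -43
207    6    4    6    9    6   -5   -8   -8   33   64   73   75   79   72   72   58   26   -8   -8   -5   -6   -7   -7   -5   -8
208    7    7    7    6   -7   -7   -4   -6   -5   -6   11   33   46   32   26   -6  -10   -8   -5   -9   -8   -6   -8   -8   -7
209    8    6    7   11   -6   -4   -4   -5   -5   -2   -5   -4   -5   -7   -6   -4   -8   -7   -6   -8   -8   -9   -7   -5   -6
210    7    9   10   10   -8   -5   -5   -3   -3   -4   -3   -5   -6   -7   -7   -5   -4   -4  -12   -8   -5   -6   -4   -4   -8
211   10   10    8   -7  -10   -2   -1   -4   -6   -8   -5   -5   -5   -6   -3   -4   -3   -3   -8   -8   -5   -8   -7   -9   -9
```

```bash
python3 steer.py '[[[0.0026,-0.0014,0.01,0],[0,0,0.007,0],[0,0,0.005,0],[0,0,0,0],[0,0,0,0]]]'; python3 steer.py '[[[0,0,0.004,0],[0,0,0,0],[0,0,0,0]]]'; python3 steer.py '[[[0,0,0.003,0],[0,0,0,0],[0,0,0,0]]]'
```

```text
clock: 32.47
position: [0.6392, 0.1027, 0.1751]
ee_rot: [0.0, 1.0, 0.0, -0.001]
contact_force: [1.1, -0.1, -0.4]
width: 0.0182
gripper_force: 59.0
clock: 32.72
position: [0.6395, 0.1027, 0.1717]
ee_rot: [0.0, 1.0, -0.0, -0.0]
contact_force: [0.2, -0.3, -0.6]
width: 0.0186
gripper_force: 59.1
clock: 32.97
position: [0.6396, 0.1027, 0.1687]
ee_rot: [-0.0, 1.0, -0.0, -0.0]
contact_force: [0.9, 0.2, 0.6]
width: 0.0187
gripper_force: 59.0
```

```bash
python3 steer.py '[[[0,0,0.004,0],[0,0,0.004,0],[0,0,0,0],[0,0,0,0]]]'; python3 steer.py '[[[0,0,0.004,0],[0,0,0.004,0],[0,0,0,0],[0,0,0,0]]]'; python3 steer.py '[[[0,0,0.003,0],[0,0,0,0],[0,0,0,0]]]'; python3 steer.py '[[[0,0,0,0],[0,0,0,0]]]' 0.05; python3 steer.py '[[[0,0,-0.035,0],[0,0,-0.035,0],[0,0,-0.01,0],[-0.0179,0.0375,0,0],[-0.0179,0.0375,0,0]]]'; python3 steer.py '[[[-0.0179,0.0375,0,0],[-0.0179,0.0375,0,0],[-0.0179,0.0375,0,0],[-0.0179,0.0375,0,0],[-0.0179,0.0375,0,0]]]'
python3 - <<'E'
from h import *
t=grab("top");s=grab("scene")
a=crop(t,(85,205,200,340),4.4); b=crop(s,(240,120,370,255),2.2)
im=np.zeros((594,800,3),np.uint8); im[:,:506]=a[:,:506]; im[:297,510:796]=b
cv2.imwrite("pics/c9.png",im)
E
```

```text
clock: 33.3
position: [0.6395, 0.1026, 0.1606]
ee_rot: [0.0, 1.0, 0.0, -0.0]
contact_force: [0.2, -0.3, 0.3]
width: 0.0187
gripper_force: 59.1
clock: 33.63
position: [0.6397, 0.1026, 0.1528]
ee_rot: [0.0, 1.0, 0.0, 0.0]
contact_force: [-0.6, -1.2, 1.0]
width: 0.0186
gripper_force: 59.1
clock: 33.88
position: [0.6402, 0.1027, 0.1527]
ee_rot: [0.0, 1.0, 0.0, 0.001]
contact_force: [-2.6, -0.7, 13.2]
width: 0.0184
gripper_force: 60.4
clock: 34.05
position: [0.6397, 0.103, 0.15]
ee_rot: [-0.0, 1.0, -0.0, 0.0]
contact_force: [0.7, 0.5, -0.1]
width: 0.0415
gripper_force: 0.0
clock: 34.47
position: [0.6046, 0.0286, 0.2301]
ee_rot: [-0.0, 1.0, 0.002, 0.001]
contact_force: [0.5, -1.7, -1.3]
width: 0.0497
gripper_force: 0.0
clock: 34.88
position: [0.5131, -0.161, 0.2291]
ee_rot: [-0.0, 1.0, 0.0, -0.0]
contact_force: [0.4, -0.3, 0.1]
width: 0.0502
gripper_force: 0.0
```

View pics/c9.png

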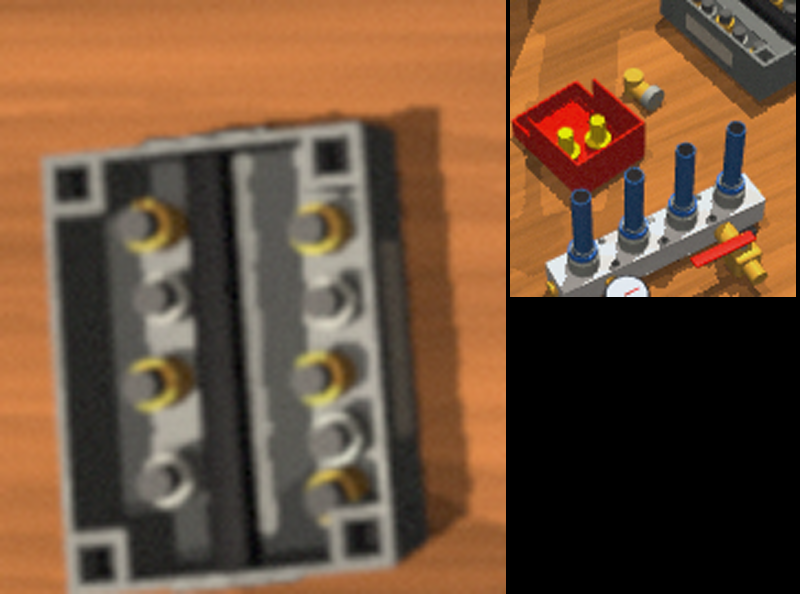

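All four pipes are home and the caps are in the bin. The base tray has been shifted, so I'll re-measure both trays.

```bash
cat >> h.py <<'E'
def tray(d,P,z):
    """P: posts +x+y, +x-y, -x+y, -x-y pixels -> centre, yaw"""
    k=np.array([onz(d,p,z) for p in P]); a=(k[0]+k[1]-k[2]-k[3]); b=(k[0]+k[2]-k[1]-k[3])
    return k.round(4).tolist(),k.mean(0).round(4),np.arctan2(a[1],a[0]).round(4),np.arctan2(-b[0],b[1]).round(4),[np.linalg.norm(a)/2,np.linalg.norm(b)/2]
def sock(d,p,r=4):
    """centre of dark square socket near p"""
    x,y=int(round(p[0])),int(round(p[1])); g=cv2.cvtColor(d["img"],cv2.COLOR_RGB2GRAY).astype(float)[y-r:y+r+1,x-r:x+r+1]
    w=np.clip(np.percentile(g,60)-g,0,None); Y,X=np.mgrid[y-r:y+r+1,x-r:x+r+1]; return ((w*X).sum()/w.sum(),(w*Y).sum()/w.sum())
E
python3 - <<'E'
from h import *
t=grab("top")
B=[(v[0]/4.4+85-.4,v[1]/4.4+205-.4) for v in((77,184),(333,157),(97,563),(360,534))]
K=[(v[0]/3.9+385-.4,v[1]/3.9+195-.4) for v in((75,80),(299,73),(105,411),(331,398))]
for n,P in(("base",B),("kit",K)):
    print(n,np.round(P,1).tolist(),tray(t,P,.07)); Q=[sock(t,p) for p in P]; print(np.round(Q,1).tolist(),tray(t,Q,.07))
g=cv2.cvtColor(t["img"],cv2.COLOR_RGB2GRAY)
E
```

```text
base [[102.1, 246.4], [160.3, 240.3], [106.6, 332.6], [166.4, 326.0]] ([[0.4781, 0.3688], [0.4911, 0.2492], [0.3079, 0.3517], [0.3228, 0.2317]], array([0.4   , 0.3003]), np.float64(0.1016), np.float64(0.1157), [np.float64(0.17013111812761988), np.float64(0.120627594204288)])
[[101.1, 246.3], [159.6, 240.1], [106.7, 332.9], [166.5, 327.0]] ([[0.4783, 0.3709], [0.4914, 0.2505], [0.3073, 0.3516], [0.3209, 0.2314]], array([0.3995, 0.3011]), np.float64(0.1119), np.float64(0.1109), [np.float64(0.1718609621136842), np.float64(0.12099042755868204)])
kit [[403.8, 215.1], [461.3, 213.3], [411.5, 300.0], [469.5, 296.7]] ([[0.5417, -0.2424], [0.5451, -0.3623], [0.3726, -0.2517], [0.3773, -0.3702]], array([ 0.4592, -0.3067]), np.float64(0.0511), np.float64(0.0343), [np.float64(0.1686463716922674), np.float64(0.1192747501118161)])
[[405.8, 214.9], [461.1, 213.7], [412.5, 300.2], [469.3, 298.5]] ([[0.5422, -0.2466], [0.5443, -0.3618], [0.3722, -0.2536], [0.3737, -0.3697]], array([ 0.4581, -0.3079]), np.float64(0.0437), np.float64(0.0157), [np.float64(0.17043431634061024), np.float64(0.11566591225272518)])
```

```bash
python3 steer.py '[[[-0.0133,0.0367,0,0],[-0.0133,0.0367,0,0],[-0.0133,0.0367,0,0],[-0.0133,0.0367,0,0],[0,0,0,-0.04]]]'; python3 steer.py '[[[0,0,0.03,0],[0,0,0.03,0],[0,0,0,0],[0,0,0,0],[0,0,0,0]]]'
python3 - <<'E'
from h import *
t=grab("top");s=grab("scene")
cv2.imwrite("pics/c10.png",np.hstack([crop(t,(385,195,485,310),3.9),crop(s,(95,160,195,275),3.9)]))
print(manip.get_state()["position"])
E
```

```text
clock: 35.45
position: [0.4603, -0.3118, 0.2292]
ee_rot: [0.002, 1.0, 0.019, -0.0]
contact_force: [1.0, -0.1, 0.6]
width: 0.0499
gripper_force: 0.0
clock: 35.87
position: [0.4624, -0.3062, 0.1707]
ee_rot: [0.0, 1.0, 0.021, 0.001]
contact_force: [-0.7, 0.2, 0.6]
width: 0.0499
gripper_force: 0.0
[ 0.46257161 -0.30681254  0.17160237]
```

View pics/c10.png

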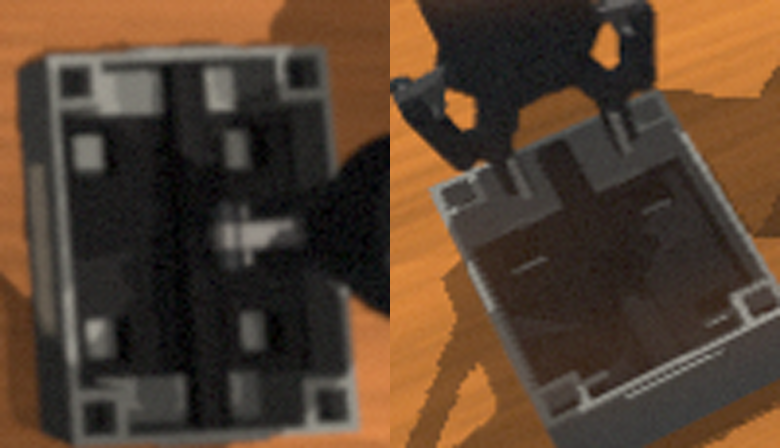

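```bash
python3 steer.py '[[[-0.0015,0,0.03,0],[0,0,0.03,0],[0,0,0.02,0],[0,0,0.015,0],[0,0,0,0]]]'; python3 steer.py '[[[0,0,0.009,0],[0,0,0,0],[0,0,0,0]]]'; python3 steer.py '[[[0,0,0,0],[0,0,0,0],[0,0,0,0],[0,0,0,0],[0,0,0,0]]]' 0 110; python3 steer.py '[[[0,0,-0.01,0],[0,0,-0.01,0],[0,0,0,0],[0,0,0,0]]]'
```

```text
clock: 36.38
position: [0.4588, -0.3056, 0.0733]
ee_rot: [-0.001, 1.0, 0.02, -0.001]
contact_force: [-0.5, 0.7, 0.5]
width: 0.0502
gripper_force: 0.0
clock: 36.63
position: [0.4603, -0.3071, 0.0668]
ee_rot: [0.001, 1.0, 0.02, 0.001]
contact_force: [-0.3, -0.6, 0.0]
width: 0.0498
gripper_force: 0.0
clock: 37.05
position: [0.4601, -0.3075, 0.067]
ee_rot: [0.001, 1.0, 0.02, 0.001]
contact_force: [-1.0, -1.7, 6.0]
width: 0.0181
gripper_force: 107.7
clock: 37.38
position: [0.4599, -0.3068, 0.0864]
ee_rot: [0.0, 1.0, 0.02, 0.001]
contact_force: [-0.6, -0.5, -4.3]
width: 0.0177
gripper_force: 108.3
```

```bash
python3 steer.py '[[[0,0,-0.025,0],[0,0,-0.03,0],[0,0,-0.03,0],[0,0,-0.03,0],[0,0,0,0]]]';  for i in 1 2 3 4; do python3 steer.py '[[[-0.0018,-0.0305,0,0],[-0.0018,-0.0305,0,0],[-0.0018,-0.0305,0,0],[-0.0018,-0.0305,0,0],[-0.0018,-0.0305,0,0]]]'; done; python3 steer.py '[[[0,0,0,-0.035],[0,0,0,-0.035],[0,0,0.015,0],[0,0,0.015,0],[0,0,0,0]]]'; python3 steer.py '[[[0,0,0,0],[0,0,0,0],[0,0,0,0]]]'
python3 - <<'E'
from h import *
t=grab("top");s=grab("scene")
a=crop(t,(80,195,210,345),4); b=crop(s,(290,60,430,200),2)
im=np.zeros((600,800,3),np.uint8); im[:,:520]=a; im[:280,520:]=b
cv2.imwrite("pics/c11.png",im)
E
```

```text
clock: 37.8
position: [0.4622, -0.3087, 0.2066]
ee_rot: [0.004, 1.0, 0.02, 0.004]
contact_force: [1.4, -0.7, -3.8]
width: 0.018
gripper_force: 108.9
clock: 38.22
position: [0.4432, -0.1528, 0.1992]
ee_rot: [-0.001, 1.0, 0.02, -0.001]
contact_force: [0.8, -0.3, -3.7]
width: 0.0178
gripper_force: 108.9
clock: 38.63
position: [0.428, -0.001, 0.1995]
ee_rot: [-0.0, 1.0, 0.02, -0.001]
contact_force: [1.0, -1.1, -3.9]
width: 0.0184
gripper_force: 108.9
clock: 39.05
position: [0.4128, 0.1507, 0.1995]
ee_rot: [0.0, 1.0, 0.02, -0.001]
contact_force: [0.6, -0.2, -3.5]
width: 0.0178
gripper_force: 108.9
clock: 39.47
position: [0.3978, 0.3025, 0.1992]
ee_rot: [0.001, 1.0, 0.02, -0.001]
contact_force: [-0.3, -0.2, -3.3]
width: 0.0181
gripper_force: 108.9
clock: 39.88
position: [0.3963, 0.3, 0.1668]
ee_rot: [0.002, 0.998, 0.055, -0.004]
contact_force: [-1.6, -1.2, -4.3]
width: 0.0182
gripper_force: 109.1
clock: 40.13
position: [0.3997, 0.3016, 0.1713]
ee_rot: [-0.0, 0.998, 0.055, 0.001]
contact_force: [-0.9, -0.2, -3.8]
width: 0.0178
gripper_force: 109.1
```

View pics/c11.png

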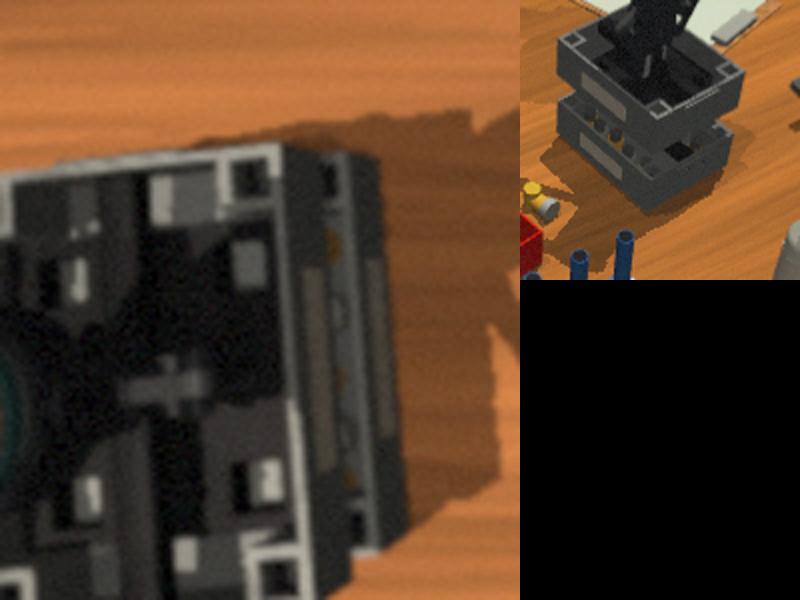

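Run:
```python
from h import *
t=grab("top");s=grab("scene")
a=crop(s,(305,60,407,167),5.6); b=crop(t,(130,220,185,345),4)
im=np.zeros((600,800,3),np.uint8); im[:a.shape[0],:a.shape[1]]=a[:600]; im[:500,575:795]=b
cv2.imwrite("pics/c12.png",im); np.savez("hold.npz",t=t["img"],s=s["img"])
print(manip.get_state()["position"],manip.get_state()["ee_rot"])
```

```text
[0.39952171 0.30153325 0.17132002] [-2.13459266e-04  9.98491729e-01  5.48993458e-02  5.31816557e-04]
```

View pics/c12.png

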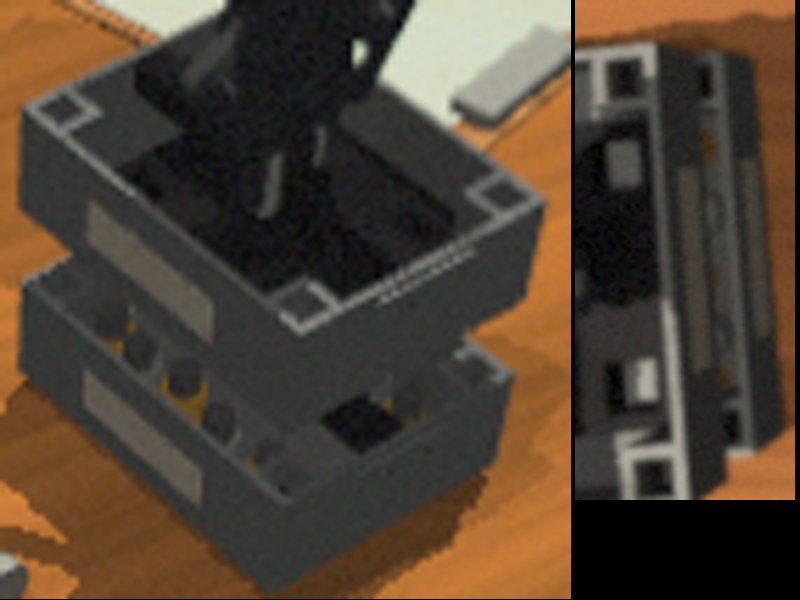

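Run:
```python
from h import *
t=grab("top");s=grab("scene")
fs=lambda v:(v[0]/5.6+305-.41,v[1]/5.6+60-.41); ft=lambda v:((v[0]-575)/4+130-.38,v[1]/4+220-.38)
def fit(local,W):
    # 2D rigid fit
    L=np.array(local);W=np.array(W);a=L-L.mean(0);b=W-W.mean(0)
    th=np.arctan2((a[:,0]*b[:,1]-a[:,1]*b[:,0]).sum(),(a*b).sum()); R=np.array([[np.cos(th),-np.sin(th)],[np.sin(th),np.cos(th)]])
    c=W.mean(0)-R@L.mean(0); return c.round(4),th.round(4),(np.linalg.norm(a@R.T-b,axis=1)).round(4)
L=[(-.1,-.075),(.1,-.075),(.1,.075)]
print("scene kit",fit(L,[onz(s,fs(v),.1743) for v in((22,112),(298,334),(546,205))]))
print("scene base",fit(L,[onz(s,fs(v),.07) for v in((22,283),(288,503),(514,376))]))
L=[(.086,-.061),(-.086,-.061)]
print("top kit",fit(L,[onz(t,ft(v),.1743) for v in((628,77),(655,475))]))
print("top base",fit(L,[onz(t,ft(v),.07) for v in((706,80),(733,425))]))
```

```text
scene kit (array([0.4002, 0.3   ]), np.float64(0.1069), array([0.0024, 0.0032, 0.0015]))
scene base (array([0.4025, 0.3026]), np.float64(0.1152), array([0.0012, 0.0035, 0.0027]))
top kit (array([0.3975, 0.2997]), np.float64(0.1038), array([0.0009, 0.0009]))
top base (array([0.4011, 0.2963]), np.float64(0.1097), array([0.0008, 0.0008]))
```

```bash
python3 steer.py '[[[0.0026,-0.001,0.01,-0.006],[0,0,0.01,0],[0,0,0.006,0],[0,0,0,0],[0,0,0,0]]]'; python3 steer.py '[[[0,0,0.004,0],[0,0,0.003,0],[0,0,0,0],[0,0,0,0]]]'; python3 steer.py '[[[0,0,0.003,0],[0,0,0,0],[0,0,0,0]]]'
```

```text
clock: 40.85
position: [0.4011, 0.3024, 0.1437]
ee_rot: [0.001, 0.998, 0.058, -0.001]
contact_force: [-0.5, -0.9, -2.0]
width: 0.0176
gripper_force: 109.4
clock: 41.18
position: [0.4016, 0.3027, 0.1377]
ee_rot: [0.0, 0.998, 0.058, -0.0]
contact_force: [1.1, -0.2, -4.1]
width: 0.0176
gripper_force: 109.4
clock: 41.43
position: [0.4016, 0.3027, 0.1347]
ee_rot: [0.0, 0.998, 0.058, -0.0]
contact_force: [0.2, -0.8, -3.7]
width: 0.0177
gripper_force: 109.4
```

```bash
python3 steer.py '[[[0,0,0.003,0],[0,0,0,0],[0,0,0,0]]]'; python3 steer.py '[[[0,0,0.002,0],[0,0,0,0],[0,0,0,0]]]'; python3 steer.py '[[[0,0,0.002,0],[0,0,0,0],[0,0,0,0]]]';python3 steer.py '[[[0,0,0.001,0],[0,0,0,0],[0,0,0,0]]]'
```

```text
clock: 41.68
position: [0.4016, 0.3027, 0.1316]
ee_rot: [0.0, 0.998, 0.058, -0.0]
contact_force: [0.1, -0.2, -3.3]
width: 0.0179
gripper_force: 109.4
clock: 41.93
position: [0.4016, 0.3027, 0.1296]
ee_rot: [0.0, 0.998, 0.058, -0.0]
contact_force: [-0.4, -0.5, -3.9]
width: 0.0179
gripper_force: 109.4
clock: 42.18
position: [0.4019, 0.3029, 0.128]
ee_rot: [-0.0, 0.998, 0.058, 0.0]
contact_force: [0.4, 0.3, -1.7]
width: 0.018
gripper_force: 109.9
clock: 42.43
position: [0.402, 0.3029, 0.1279]
ee_rot: [-0.0, 0.998, 0.058, 0.001]
contact_force: [-0.7, -0.7, 4.7]
width: 0.0177
gripper_force: 111.0
```

Contact came at TCP z = 0.128, exactly the seated height. Release and retreat.

```bash
python3 steer.py '[[[0,0,0,0],[0,0,0,0],[0,0,0,0]]]' 0.045; python3 steer.py '[[[0,0,-0.01,0],[0,0,-0.02,0],[0,0,-0.03,0],[0,0,-0.03,0],[0,0,-0.03,0]]]'; python3 steer.py '[[[0.03,0,0,0],[0.03,0.03,0,0],[0.02,0.035,0,0],[0,0.035,0,0],[0,0.035,0,0]]]'; python3 steer.py '[[[0,0.035,0,0],[0,0.035,0,0],[0,0,0,0],[0,0,0,0],[0,0,0,0]]]'
python3 - <<'E'
from h import *
t=grab("top");s=grab("scene")
cx,cy,th=.402,.3029,.116
R=np.array([[np.cos(th),-np.sin(th)],[np.sin(th),np.cos(th)]])
for z in(.131,):
    P=[proj(t,[*(R@np.array(l)+[cx,cy]),z]) for l in((.086,.061),(.086,-.061),(-.086,.061),(-.086,-.061))]
    Q=[sock(t,p,5) for p in P]; print(np.round(P,1).tolist(),np.round(Q,1).tolist()); print(tray(t,Q,z))
print("yellow",blobs(t,(22,120,100),(34,255,255),(240,215,312,305)))
for d in (t,s): print([(b[0],b[1]) for b in blobs(d,(100,90,30),(125,255,255),(220,130,380,250),60)])
E
```

```text
clock: 42.68
position: [0.4019, 0.3028, 0.1269]
ee_rot: [-0.0, 0.998, 0.058, 0.0]
contact_force: [-0.3, 0.2, 0.7]
width: 0.0449
gripper_force: 0.0
clock: 43.1
position: [0.4015, 0.3026, 0.2486]
ee_rot: [0.0, 0.998, 0.058, 0.0]
contact_force: [1.7, -0.3, 0.4]
width: 0.0449
gripper_force: 0.0
clock: 43.52
position: [0.4975, 0.177, 0.2472]
ee_rot: [0.0, 0.998, 0.058, 0.0]
contact_force: [0.0, -0.1, -0.1]
width: 0.045
gripper_force: 0.0
clock: 43.93
position: [0.5043, 0.109, 0.2473]
ee_rot: [-0.0, 0.998, 0.058, 0.0]
contact_force: [-0.6, -0.1, -0.6]
width: 0.0451
gripper_force: 0.0
[[85.3, 244.1], [148.7, 236.8], [91.3, 337.6], [156.4, 331.1]] [[85.0, 247.5], [149.3, 240.4], [91.9, 339.4], [156.8, 332.8]]
([[0.4739, 0.3735], [0.4879, 0.251], [0.3064, 0.3522], [0.3206, 0.2316]], array([0.3972, 0.3021]), np.float64(0.121), np.float64(0.1157), [np.float64(0.16866451290606857), np.float64(0.12237303569718723)])
yellow [([260, 249, 15, 15, 160], [267.1, 256.1]), ([281, 250, 13, 14, 143], [286.7, 256.7])]
[([256, 155, 11, 18, 107], [261.6, 165.2]), ([228, 157, 14, 19, 119], [233.1, 167.3]), ([315, 156, 15, 22, 136], [322.7, 168.2]), ([286, 159, 13, 19, 135], [292.8, 167.9])]
[([334, 175, 13, 34, 242], [340.9, 193.2]), ([312, 186, 13, 33, 248], [318.6, 203.8]), ([290, 197, 13, 32, 244], [295.7, 214.1]), ([266, 206, 14, 34, 256], [272.4, 224.4])]
```

```bash
python3 -c "from rig import manip; print(manip.sign_off())"
```

```text
the job is handed in; nothing more can be done
None
```

I handed the job in at about 44 s of the 210 s allowed: all four pipes bottomed in outlets 1–4, both caps in the red bin, and the kit tray seated on the lower tray at the expected height; sign-off gave no pass or fail verdict.

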